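# Erect a chocolate carton and pack it

## Task

On the packing block lies an opened-out cardboard carton whose back wall already stands. Fold its other three walls (left, right and front) fully upright, then set the round tin and the small white gift box gently down inside it, side by side and right way up on its floor; the walls must still stand at the end. Leave everything else on the table where it is.

Things in the scene. Friction and masses are not known exactly. Their poses are not given: they have to be found in the camera images.
- carton: grey packing block, 126 (x) by 176 (y) by 60 mm high, fixed to the table, with the cardboard carton on it. Origin: centre of the block's underside, on the table; x towards the standing back wall, y towards the left wall. The carton floor's top face is 64 mm above the origin. With walls up (60 mm high, 4 mm thick, tops 120 mm above the origin) the inside is 122 (x) by 172 (y) mm
- wall_left (a joint): hinge angle of the left (+y) wall: 0 = flat, level, sticking out from its crease over free space; 1.57 = upright; stop at 1.62. Starts at 0.05 to 0.4, too flat to be pushed up by a vertical tool. It stays where left (1 to 1.5 N at its edge moves it). Crease: at y = +90, z = 60 mm in the carton frame, along x, 122 mm long.
- wall_right (a joint): hinge angle of the right (-y) wall: 0 = flat, level, sticking out from its crease over free space; 1.57 = upright; stop at 1.62. Starts at 0.05 to 0.4, too flat to be pushed up by a vertical tool. It stays where left (1 to 1.5 N at its edge moves it). Crease: at y = -90, z = 60 mm in the carton frame, along x, 122 mm long.
- wall_front (a joint): hinge angle of the front (-x, on the robot's side) wall: 0 = flat, level, sticking out from its crease over free space; 1.57 = upright; stop at 1.62. Starts at 0.05 to 0.4, too flat to be pushed up by a vertical tool. It stays where left (1 to 1.5 N at its edge moves it). Crease: at x = -65, z = 60 mm in the carton frame, along y, 168 mm long.
- wall_left_edge (a point): middle of the free edge of the left wall, on its underside (outer face), 60 mm from the crease
- wall_right_edge (a point): middle of the free edge of the right wall, on its underside (outer face), 60 mm from the crease
- wall_front_edge (a point): middle of the free edge of the front wall, on its underside (outer face), 60 mm from the crease
- tin: round bare-metal tin with lid, 56 mm diameter, 42 mm high, about 150 g, standing on the table left or right of the carton; origin at the centre of its underside, z up
- giftbox: small white paper-covered lidded box, 66 (x) by 48 (y) by 36 mm high, about 160 g, on the table on the other side of the carton; origin at the centre of its underside, z up
- spool: bystander: spool of grey ribbon, 68 mm diameter, 38 mm high; origin under its centre
- cards: bystander: flat stack of white cards, 110 by 76 by 18 mm high; origin under its centre
- spatula: bystander: spatula lying on the table, near the robot; origin under its middle
- jar: bystander: closed jar, 68 mm diameter, 95 mm high; origin under its centre
- mug: bystander: white mug, 80 mm diameter, 90 mm high; origin under its centre
- tape: bystander: black desk tape dispenser, 140 by 50 mm, 68 mm high; origin under its centre
Things that resemble listed ones, but are neither listed nor needed, are in the scene too. What is shaped like the tin but orange is not meant.

How it is judged:
On the way:
1. the left, right and front walls stand upright (each past 78 degrees) while the tin and the gift box are still outside the carton (value of joint each of wall_left, wall_right, wall_front above 1.36 rad and horizontal distance between each of tin, giftbox and carton above 0.13 m), for 0.2 s.
At the end, for the whole second after the job is handed in: The three walls stand upright (each hinge past 1.36 rad, 78 degrees), and the tin and the gift box both rest, released and still, right way up (within 11 degrees) on the carton's floor: origin within 50 mm in x and 75 mm in y of the carton's centre and 55 to 73 mm above its origin (value of joint each of wall_left, wall_right, wall_front above 1.36 rad and x of tin in the frame of carton between -0.05 and 0.05 m and y of tin in the frame of carton between -0.075 and 0.075 m and z of tin in the frame of carton between 0.055 and 0.073 m and angle between each of tin, giftbox's own z axis and vertical below 0.2 rad and linear speed of each of tin, giftbox below 0.03 m/s and contact force between the fingers and tin below 0.1 N and x of giftbox in the frame of carton between -0.05 and 0.05 m and y of giftbox in the frame of carton between -0.075 and 0.075 m and z of giftbox in the frame of carton between 0.055 and 0.073 m and contact force between the fingers and giftbox below 0.1 N); the robot touches nothing.
It fails at once if a bystander (spool, cards, spatula, jar, mug or tape dispenser) was displaced by more than 40 mm (distance of any of spool, cards, spatula, jar, mug, tape from where it was at the start of the episode above 0.04 m).
It fails at once if the tin was dropped from more than about 40 mm (falls free of the fingers at over 0.9 m/s) (linear speed of tin above 0.9 m/s and contact force between the fingers and tin below 0.1 N).
It fails at once if the giftbox was dropped from more than about 40 mm (falls free of the fingers at over 0.9 m/s) (linear speed of giftbox above 0.9 m/s and contact force between the fingers and giftbox below 0.1 N).
It also fails if it takes over 72 s, if anything falls off the work surface, if the arm or the gripper's body presses on something with over 40 N, if the wrist force passes 120 N, or if a joint passes its speed limit or range.

## Robot

A 6-joint arm with a two-finger parallel gripper is mounted at the origin on the work surface. World frame = base frame: x ahead of the robot, y to its left, z up, the work surface at z = 0. Lengths are in m, angles in rad, forces in N, time in s.
With the tool pointing down it reaches from about 0.3 to 0.775 m from the base axis. Payload 14.6 kg.
Tool frame: the origin (TCP) lies midway between the tips of the shut fingers; the grasp point (between the pads) lies r.grip_depth behind it (r.grip_depth is the distance from the TCP to the grasp point, in m); z points along the fingers, y is the line along which they close (so a half turn about z gives the same grasp; the last joint's range is limited). The gripper opens to 94 mm and grips with 3 to 60 N. Pads are 16 mm wide; open, the fingers measure 119 mm over their backs; the gripper's body (75 mm by 177 mm) begins 78 mm behind the grasp point.
Start: joints at [1.099, 0.3, 1.521, -0, 1.321, -0.067], TCP at [0.217, 0.506, 0.205] pointing down, gripper open.
Joint ranges: [-3.03, 3.03], [-0.79, 2.21], [0.23, 2.52], [-1.04, 4.18], [0, 3.07], [-2.55, 2.55]. Speed limits (rad/s): [2.22, 2.22, 2.57, 3.14, 3.14, 3.14].

## Interface

Orientations are given as a unit quaternion [x, y, z, w].
In Python, from bench import r gives the robot as it stands.
- The arm moves only by the tool move_arm, never from a script. Its argument "commands" is a list of rows, each an object with "delta_rot": the turn, a rotation vector about the world's x, y, z scaled (see below), a list of three; "translation": the shift along the world's x, y, z scaled (see below), a list of three; "jaw": the opening, from -1 (shut) to 1 (fully open). In form: [{"delta_rot": [ax, ay, az], "translation": [dx, dy, dz], "jaw": jaw}, ...]. A call has 1 to 5 rows; each row is the pose to reach, as a shift and turn from the pose commanded when the call began, turning the shorter way round; what a row does not reach only later rows make up. The controller multiplies each number of a shift by 0.1 m and each number of a turn by pi rad. A row lasts 1/8 s, in which the tool goes at most 62.5 mm and 10.7 degrees, less where a joint would pass 70% of its speed; a pose out of reach is approached as far as the arm can. A call with a number of a shift or a turn outside -1 to 1 is refused whole. A call with a gripper value outside its range is refused whole. The fingers move at their own pace and stop on an object; the grip force is fixed at half the most. Time passes only in rows, so rows that repeat a pose let the fingers close. It gives the time, the measured TCP pose, the force, the opening and the grip force at its end, in the units of the state.
- r.get_state(): the state, without advancing time (a new reading comes with each control period).
- r.capture(name): name is "scene" or "top" or "wrist"; returns a dict with "color" (384x512x3 uint8, red, green, blue), "fx", "fy", "cx", "cy" (pixels), "extrinsics" (4x4, takes a point from world to camera coordinates); the wrist camera has in their place "T_tool_cam" (4x4, takes a point from camera to tool coordinates, whose origin is the TCP and whose axes are the flange's). Camera axes: x right, y up, looking along -z (the intrinsics and any distortion apply to the point x, -y, -z); pixel columns grow to the right and rows downward; lengths in m; the calibration is good to about 2 mm. A picture is of the moment at which its call begins: read the wrist's pose just before it. There is no depth.
- r.sign_off(): hands the job in; it is judged then, once.
Trained networks look in a picture, given as the dict that the camera call returned (one of the last four; its "shot" number tells which), for a name from the list of things; names that differ only in an ending like _2 or _b are one class to them, and where a whole thing is asked for, a point or a joint stands for the part that bears it (a point fixed in the world has none). Each returns a list of dicts, best first, with "conf" (0 to 1); they miss things now and then, are a little off and sometimes report something else, mostly with a low value. They report only what shows in the picture. A call takes as long as a camera call. They do not tell look-alikes from the thing itself.
- r.silhouettes(query, picture): "mask" (384x512 bool, what is visible of it) and "point" ([column, row] in pixels, amid what is visible of it).
- r.mark_of(query, picture): "point" ([column, row] in pixels: a listed point, or the origin of a listed thing).
The state is a dict: "clock": time; "joint_pos": joint angles; "joint_vel": joint speeds; "joint_torque": joint torques, N m; "tcp_pos": TCP position; "eef_rot": TCP orientation; "ft_force": force on the tool from outside, world axes, zero at the start; "torque": the same for the moment, N m; "width": opening from 0.0 (shut) to 1.0 (fully open); "gripper_force": force on a finger pad.
Only numpy, scipy, OpenCV 4.12 (cv2) and the standard library are available. Lean on these libraries where they do the work, as an engineer would, in place of code of your own. Each camera call takes 0.05 s, during which the arm holds its last target. There are 200 camera calls.

## Working session

There is one attempt and no reset: what is moved stays moved. The work goes in short steps, Python scripts to look and compute and a tool call to move; the robot and the scene stay as the last step left them, time stands still between calls to the robot, and variables do not carry over. Pictures are saved under pics/ and viewed, at most 10 in all, crops included, and the job is handed in when it is done.

Besides the shell and the picture viewer there is one more tool, called after ">>>" as name(argument=value, ...), one argument or row to a line, values as JSON. move_arm: Moves the arm, as the interface text tells. Its arguments: {"type":"object","properties":{"commands":{"type":"array"}},"required":["commands"]}

```bash
mkdir -p pics; ls; cat > h.py <<'E'
import numpy as np, cv2
from bench import r
from scipy.spatial.transform import Rotation as R
def ray(c,px):
    T=np.array(c["extrinsics"]); x=(px[0]-c["cx"])/c["fx"]; y=-(px[1]-c["cy"])/c["fy"]
    d=T[:3,:3].T@np.array([x,y,-1.]); o=-T[:3,:3].T@T[:3,3]; return o,d
def atz(c,px,z):
    o,d=ray(c,px); return o+d*(z-o[2])/d[2]
def proj(c,p):
    T=np.array(c["extrinsics"]); q=T[:3,:3]@np.array(p)+T[:3,3]
    return np.array([c["cx"]+c["fx"]*q[0]/-q[2], c["cy"]-c["fy"]*q[1]/-q[2]])
def save(c,n,s=1): cv2.imwrite(f"pics/{n}.png",cv2.resize(c["color"][:,:,::-1],None,fx=s,fy=s))
E
python3 - <<'E'
from h import *
np.set_printoptions(precision=3,suppress=True)
s=r.get_state(); print(s, r.grip_depth)
t=r.capture("top"); sc=r.capture("scene")
save(t,"top",1.5); save(sc,"scene",1.5)
for nm,c in(("top",t),("scene",sc)):
    print(nm,[k for k in c if k!='color'], ray(c,(256,192)))
    for q in ["carton","wall_left_edge","wall_right_edge","wall_front_edge","tin","giftbox","spool","cards","spatula","jar","mug","tape"]:
        for d in r.mark_of(q,c)[:3]: print(q,np.array(d["point"]),round(d["conf"],2),atz(c,d["point"],0.))
E
```

```text
pics
{'clock': 0.0, 'joint_pos': array([ 1.099,  0.3  ,  1.522, -0.   ,  1.321, -0.067]), 'joint_vel': array([ 0.001,  0.001,  0.   , -0.   ,  0.002, -0.   ]), 'joint_torque': array([  0.   , -53.181, -35.273,   0.071,   0.024,  -0.   ]), 'tcp_pos': array([0.217, 0.505, 0.205]), 'eef_rot': array([ 0.201,  0.98 , -0.001, -0.   ]), 'ft_force': array([0.313, 0.162, 0.086]), 'torque': array([-0.05 , -0.007, -0.069]), 'gripper_force': 0.0, 'width': 1.001164793146413} 0.0188
top ['fx', 'fy', 'cx', 'cy', 'extrinsics', 'shot'] (array([ 0.358, -0.002,  1.26 ]), array([ 0.102,  0.012, -0.995]))
carton [272.3 167.7] 0.62 [ 0.561 -0.039  0.   ]
wall_left_edge [219.4 159.6] 0.72 [0.591 0.125 0.   ]
wall_right_edge [322.5 169.6] 0.93 [ 0.551 -0.195  0.   ]
wall_right_edge [354.5 259.8] 0.46 [ 0.271 -0.28   0.   ]
wall_front_edge [267.1 207.7] 0.79 [ 0.437 -0.019  0.   ]
tin [165.  164.6] 0.74 [0.58  0.294 0.   ]
tin [192.6 203.2] 0.68 [0.457 0.21  0.   ]
tin [159.7 194.2] 0.56 [0.488 0.311 0.   ]
giftbox [367.8 193.8] 0.84 [ 0.472 -0.332  0.   ]
spool [167.5 126.4] 0.77 [0.701 0.286 0.   ]
spool [
[... 728 characters left out ...]
wall_right_edge [225.4 244.7] 0.59 [ 0.512 -0.156  0.   ]
wall_front_edge [226.3 182.3] 0.7 [0.386 0.025 0.   ]
tin [278.8 156. ] 0.78 [0.466 0.207 0.   ]
tin [296.2 139.7] 0.7 [0.477 0.303 0.   ]
tin [321.3 149.2] 0.65 [0.569 0.309 0.   ]
giftbox [169.9 287.6] 0.57 [ 0.466 -0.335  0.   ]
spool [351.  167.9] 0.59 [0.685 0.287 0.   ]
cards [240.7 326. ] 0.91 [ 0.673 -0.316  0.   ]
cards [250.6 119.5] 0.36 [0.292 0.304 0.   ]
spatula [134.3 236. ] 0.81 [ 0.281 -0.272  0.   ]
spatula [294.  171.4] 0.4 [0.54  0.176 0.   ]
jar [359.9 136.6] 0.79 [0.652 0.432 0.   ]
mug [202.7 357.4] 0.72 [ 0.64  -0.423  0.   ]
tape [350.9 168.5] 0.74 [0.686 0.284 0.   ]
tape [250.2 120.3] 0.65 [0.293 0.3   0.   ]
```

View pics/top.png

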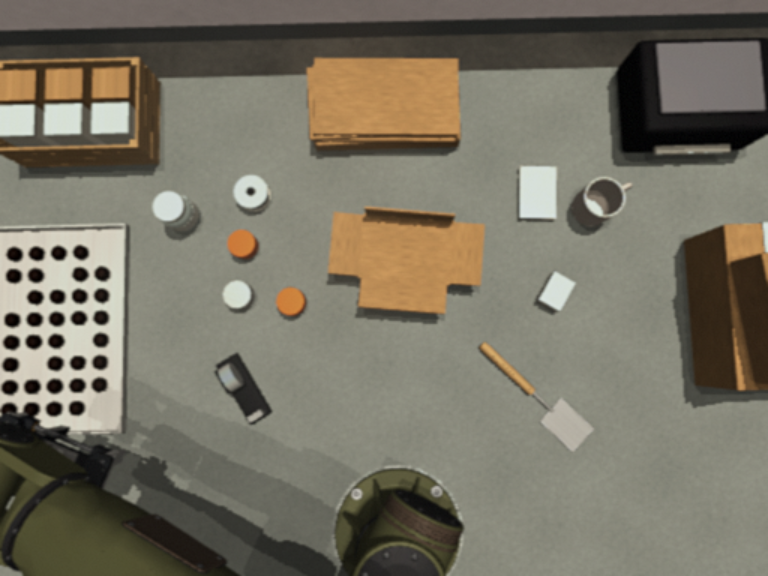

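View pics/scene.png

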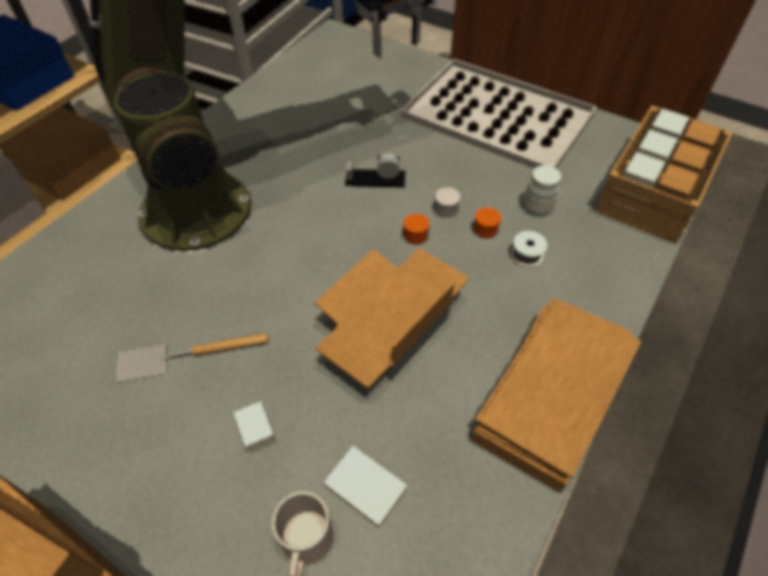

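The tin is the white/grey disc at top-view (237,294) in the enlarged picture; the two orange discs are decoys. The gift box is at (556,291), and the carton is centred near (405,262) with its back wall at the top. Next I'll fit the carton pose and hinge angles to both views.

```bash
cat > fit.py <<'E'
from h import *
from scipy.optimize import minimize
def quads(p):
    x,y,yaw,l,rr,f=p
    Q=[]
    B=lambda a,b,c,d,z0,z1:np.array([[i,j,k] for i in(a,b) for j in(c,d) for k in(z0,z1)])
    Q.append(B(-.063,.063,-.088,.088,0,.06)); Q.append(B(-.065,.065,-.09,.09,.06,.064)); Q.append(B(.061,.065,-.084,.084,.06,.12))
    def wall(w,a):  # outward u, along v
        pts=[]
        for u,n in((0,0),(.06,0),(0,.004),(.06,.004)):
            for v in(-w,w): pts.append([u*np.cos(a)-n*np.sin(a), v, .06+u*np.sin(a)+n*np.cos(a)])
        return np.array(pts)
    W=wall(.061,l); Q.append(np.c_[W[:,1],.09+W[:,0],W[:,2]])
    W=wall(.061,rr); Q.append(np.c_[W[:,1],-.09-W[:,0],W[:,2]])
    W=wall(.084,f); Q.append(np.c_[-.065-W[:,0],W[:,1],W[:,2]])
    M=R.from_euler('z',yaw).as_matrix()
    return [q@M.T+[x,y,0] for q in Q]
def render(c,p):
    m=np.zeros((384*4,512*4),np.uint8)
    for q in quads(p):
        h=cv2.convexHull(np.array([proj(c,v) for v in q],np.float32))
        cv2.fillConvexPoly(m,np.round((h+.5)*4*16).astype(np.int32),255,shift=4)
    return cv2.resize(m,(512,384),interpolation=cv2.INTER_AREA)/255.
def fit(cs,ms,p0,fixed=None):
    def cost(p): return sum(np.abs(render(c,p)-m).sum() for c,m in zip(cs,ms))+1e3*sum(max(0,-a)+max(0,a-1.62) for a in p[3:])
    best=None
    for k in range(3):
        S=np.vstack([p0]+[np.array(p0)+d for d in np.diag([.01,.01,.06,.2,.2,.2])])
        o=minimize(cost,p0,method='Nelder-Mead',options=dict(initial_simplex=S,maxiter=500,xatol=1e-4,fatol=.1)); p0=o.x
    return o.x,o.fun
E
python3 - <<'E'
from fit import *
np.set_printoptions(precision=3,suppress=True)
cs=[r.capture("top"),r.capture("scene")]; ms=[]
for c in cs:
    d=r.silhouettes("carton",c)[0]; m=np.array(d["mask"]); print(d["conf"],m.sum(),d["point"]); ms.append(m.astype(float))
p,f=fit(cs,ms,[.55,-.037,-.05,.2,.2,.2]); print("joint",p,f)
for c,m in zip(cs,ms): print(np.abs(render(c,p)-m).sum())
o=np.hstack([cv2.addWeighted(c["color"],1,np.dstack([(render(c,p)*255).astype(np.uint8)*(k==2) for k in range(3)]),.4,0)[90:330,120:400] for c in cs])
for i,(c,m) in enumerate(zip(cs,ms)):
    cn,_=cv2.findContours(m.astype(np.uint8),0,1); 
    o[:,i*280:(i+1)*280]=cv2.drawContours(np.ascontiguousarray(o[:,i*280:(i+1)*280]),[k-[120,90] for k in cn],-1,(0,255,0),1)
cv2.imwrite("pics/fit.png",cv2.resize(o[:,:,::-1],None,fx=1.4,fy=1.4))
# giftbox & tin via masks
for q,z in(("tin",.042),("giftbox",.036)):
  for c in cs:
    for d in r.silhouettes(q,c):
        m=np.array(d["mask"]).astype(np.uint8); rc=cv2.minAreaRect(cv2.findNonZero(m))
        b=cv2.boxPoints(rc); print(q,round(d["conf"],2),m.sum(),rc, c["color"][m>0].mean(0), "centroid@z/2",atz(c,d["point"],z/2)[:2]); print(np.array([atz(c,k,z)[:2] for k in b]).ravel())
E
```

```text
0.69 5783 [272.0, 167.7]
0.57 5710 [256.9, 205.8]
joint [ 0.558 -0.033 -0.105  0.114  0.102  0.309] 350.3607843137255
142.10980392156864
208.25098039215686
tin 0.73 348 ((161.25, 162.75), (21.21320343017578, 19.091880798339844), 45.0) [175.069 110.152  58.876] centroid@z/2 [0.578 0.304]
[0.582 0.338 0.622 0.298 0.575 0.253 0.535 0.294]
tin 0.55 295 ((194.5, 200.0), (18.0, 19.0), 90.0) [191.102 121.461  60.075] centroid@z/2 [0.462 0.212]
[0.491 0.225 0.489 0.168 0.436 0.169 0.437 0.225]
tin 0.54 300 ((159.0, 196.5), (17.0, 20.0), 90.0) [189.533 195.707 184.157] centroid@z/2 [0.486 0.308]
[0.503 0.332 0.501 0.273 0.45  0.273 0.452 0.332]
tin 0.81 319 ((324.8699951171875, 147.90997314453125), (17.253406524658203, 20.7889404296875), 8.130102157592773) [151.997  73.89   24.53 ] centroid@z/2 [0.578 0.3  ]
[0.581 0.23  0.547 0.315 0.598 0.335 0.63  0.249]
tin 0.71 598 ((169.6231689453125, 284.19146728515625), (30.619617462158203, 20.594161987304688), 69.77513122558594) [181.858 183.749 166.694] centroid@z/2 [ 0.467 -0.342]
[ 0.427 -0.336  0.455 -0.295  0.526 -0.34   0.499 -0.379]
tin 0.66 316 ((277.5, 152.0), (20.0, 17.0), 90.0) [154.623  74.889  24.367] centroid@z/2 [0.456 0.203]
[0.427 0.208 0.473 0.238 0.516 0.163 0.472 0.135]
tin 0.57 287 ((298.0, 134.5), (19.0, 16.0), 90.0) [144.505 135.091 118.115] centroid@z/2 [0.478 0.304]
[0.444 0.313 0.489 0.342 0.531 0.264 0.488 0.237]
giftbox 0.85 385 ((370.5126953125, 194.14329528808594), (17.15886878967285, 23.224332809448242), 28.610462188720703) [201.701 209.681 202.286] centroid@z/2 [ 0.477 -0.33 ]
[ 0.45  -0.29   0.51  -0.327  0.484 -0.371  0.424 -0.334]
giftbox 0.56 571 ((169.8965606689453, 284.24139404296875), (30.082645416259766, 20.055097579956055), 68.19859313964844) [182.902 184.911 167.828] centroid@z/2 [ 0.461 -0.336]
[ 0.426 -0.336  0.452 -0.294  0.524 -0.337  0.498 -0.376]
```

View pics/fit.png

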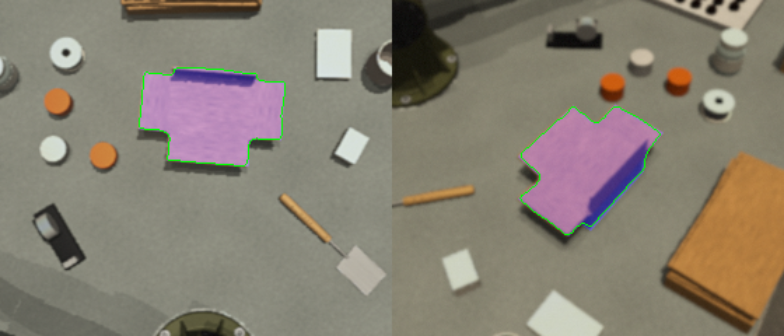

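The fit overlays both silhouettes well: carton at (0.558,-0.033), yaw -0.105. Next is a planning helper that turns target poses into move rows.

```bash
cat > plan.py <<'E'
from h import *
import sys
C=np.array([.558,-.033,0]); YAW=-.105; M=R.from_euler('z',YAW).as_matrix()
cx,cy=M[:,0],M[:,1]; up=np.array([0,0,1.])
SIDE=dict(left=(cy,.09,cx),right=(-cy,.09,cx),front=(-cx,.065,cy))
def ori(z,y):
    z=z/np.linalg.norm(z); y=y-z*(y@z); y/=np.linalg.norm(y); return R.from_matrix(np.c_[np.cross(y,z),y,z])
def near(Rt,Rc):   # half-turn symmetry
    a=Rt; b=Rt*R.from_euler('z',np.pi); return min((a,b),key=lambda q:(Rc.inv()*q).magnitude())
def side_pose(side,u,z,al):
    o,c,t=SIDE[side]; return C+o*(c+u)+up*z, ori(-o*np.cos(al)-up*np.sin(al),t)
def fold(side,al,th,s=.015,rho=.05):
    E=np.array([.06*np.cos(th),.06+.06*np.sin(th)]); d=np.array([-np.cos(al),-np.sin(al)]); n=np.array([-np.sin(al),np.cos(al)])
    if th<al: t=E+s*d-.008*n
    else: t=np.array([0,.06])+rho*np.array([np.cos(th),np.sin(th)])-.008*n
    return side_pose(side,t[0],t[1],al)
def rows(wps,p=None,q=None,keep=True,per=5):
    """wps: (pos,Rot); prints rows grouped in calls, relative to pose at each call's start"""
    st=r.get_state()
    if p is None: p,q=np.array(st["tcp_pos"]),R.from_quat(st["eef_rot"])
    bp,bq=p,q; call=[]; out=[]
    def flush():
        nonlocal call,bp,bq
        if call: out.append(call); bp,bq=call[-1][2:]; call=[]
    for P,Q in wps:
        Q=near(Q,q) if keep else Q
        while True:
            D=(Q*q.inv()).as_rotvec(); n=max(np.linalg.norm(P-p)/.055,np.linalg.norm(D)/np.radians(10.5))
            f=1 if n<=1 else 1/n
            p2=p+(P-p)*f; q2=R.from_rotvec(D*f)*q
            if len(call)==per or np.abs(p2-bp).max()>.0995: flush()
            p,q=p2,q2
            call.append((np.round((p-bp)/.1,3),np.round((q*bq.inv()).as_rotvec()/np.pi,4),p,q))
            if f==1: break
    flush()
    for c in out:
        print("["+",".join('{"translation":%s,"delta_rot":%s,"jaw":J}'%(list(map(float,a)),list(map(float,b))) for a,b,_,_ in c)+"]", np.round(c[-1][2],3))
    return p,q
E
python3 - <<'E'
from plan import *
a=np.radians(45)
st=r.get_state();p0=np.array(st["tcp_pos"])
A,Q=side_pose("left",.13,.106,a); B,_=side_pose("left",.062,.038,a)
rows([(A+up*.09,Q),(A,Q),(B,Q)])
print("fold")
rows([fold("left",a,t) for t in (.1,.35,.6,.85,1.1,1.35,1.5,1.57)],B,near(Q,R.from_quat(st["eef_rot"])))
E
```

```text
[{"translation":[0.413, -0.363, -0.011],"delta_rot":[-0.0261, -0.0153, -0.0434],"jaw":J},{"translation":[0.827, -0.725, -0.021],"delta_rot":[-0.0522, -0.0306, -0.0867],"jaw":J}] [0.299 0.433 0.203]
[{"translation":[0.413, -0.363, -0.011],"delta_rot":[-0.0261, -0.0153, -0.0434],"jaw":J},{"translation":[0.827, -0.725, -0.021],"delta_rot":[-0.0522, -0.0306, -0.0867],"jaw":J}] [0.382 0.36  0.201]
[{"translation":[0.413, -0.363, -0.011],"delta_rot":[-0.0261, -0.0153, -0.0434],"jaw":J},{"translation":[0.827, -0.725, -0.021],"delta_rot":[-0.0522, -0.0306, -0.0867],"jaw":J}] [0.465 0.288 0.199]
[{"translation":[0.413, -0.363, -0.011],"delta_rot":[-0.0261, -0.0153, -0.0434],"jaw":J},{"translation":[0.827, -0.725, -0.021],"delta_rot":[-0.0522, -0.0306, -0.0867],"jaw":J}] [0.547 0.215 0.197]
[{"translation":[0.338, -0.296, -0.009],"delta_rot":[-0.0213, -0.0125, -0.0354],"jaw":J},{"translation":[0.338, -0.296, -0.559],"delta_rot":[-0.0213, -0.0125, -0.0354],"jaw":J},{"translation":[0.338, -0.296, -0.909],"delta_rot":[-0.0213, -0.0125, -0.0354],"jaw":J}] [0.581 0.186 0.106]
[{"translation":[-0.041, -0.387, -0.389],"delta_rot":[0.0, 0.0, 0.0],"jaw":J},{"translation":[-0.071, -0.676, -0.68],"delta_rot":[-0.0, 0.0, 0.0],"jaw":J}] [0.574 0.118 0.038]
fold
[{"translation":[-0.008, -0.072, 0.117],"delta_rot":[0.0, 0.0, 0.0],"jaw":J},{"translation":[-0.011, -0.105, 0.263],"delta_rot":[0.0, 0.0, 0.0],"jaw":J},{"translation":[-0.018, -0.173, 0.396],"delta_rot":[0.0, 0.0, 0.0],"jaw":J},{"translation":[-0.024, -0.232, 0.539],"delta_rot":[0.0, 0.0, 0.0],"jaw":J},{"translation":[-0.035, -0.335, 0.609],"delta_rot":[0.0, 0.0, 0.0],"jaw":J}] [0.57  0.085 0.099]
[{"translation":[-0.012, -0.117, 0.042],"delta_rot":[0.0, 0.0, 0.0],"jaw":J},{"translation":[-0.02, -0.19, 0.053],"delta_rot":[0.0, 0.0, 0.0],"jaw":J},{"translation":[-0.024, -0.225, 0.054],"delta_rot":[0.0, 0.0, 0.0],"jaw":J}] [0.568 0.062 0.104]
```

>>> move_arm(
  commands=[
    {"translation":[0.413,-0.363,-0.011],"delta_rot":[-0.0261,-0.0153,-0.0434],"jaw":-1},
    {"translation":[0.827,-0.725,-0.021],"delta_rot":[-0.0522,-0.0306,-0.0867],"jaw":-1},
  ],
)

```text
clock: 1.95
tcp_pos: [0.3001, 0.4321, 0.2036]
eef_rot: [0.333, 0.938, -0.071, 0.064]
ft_force: [-0.6, 0.6, 0.1]
width: 0.825
gripper_force: 0.0
```

>>> move_arm(
  commands=[
    {"translation":[0.413,-0.363,-0.011],"delta_rot":[-0.0261,-0.0153,-0.0434],"jaw":-1},
    {"translation":[0.827,-0.725,-0.021],"delta_rot":[-0.0522,-0.0306,-0.0867],"jaw":-1},
  ],
)

```text
clock: 2.2
tcp_pos: [0.3831, 0.3594, 0.2015]
eef_rot: [0.454, 0.871, -0.14, 0.126]
ft_force: [0.6, 0.3, -0.2]
width: 0.611
gripper_force: 0.0
```

>>> move_arm(
  commands=[
    {"translation":[0.413,-0.363,-0.011],"delta_rot":[-0.0261,-0.0153,-0.0434],"jaw":-1},
    {"translation":[0.827,-0.725,-0.021],"delta_rot":[-0.0522,-0.0306,-0.0867],"jaw":-1},
  ],
)

```text
clock: 2.45
tcp_pos: [0.4658, 0.2869, 0.1993]
eef_rot: [0.562, 0.78, -0.204, 0.184]
ft_force: [-0.4, -0.3, 0.6]
width: 0.402
gripper_force: 0.0
```

>>> move_arm(
  commands=[
    {"translation":[0.413,-0.363,-0.011],"delta_rot":[-0.0261,-0.0153,-0.0434],"jaw":-1},
    {"translation":[0.827,-0.725,-0.021],"delta_rot":[-0.0522,-0.0306,-0.0867],"jaw":-1},
  ],
)

```text
clock: 2.7
tcp_pos: [0.5485, 0.2145, 0.1971]
eef_rot: [0.655, 0.668, -0.263, 0.237]
ft_force: [-0.2, 0.4, 1.1]
width: 0.186
gripper_force: 0.0
```

```bash
python3 - <<'E'
from plan import *
np.set_printoptions(precision=3,suppress=True)
st=r.get_state(); print(st["clock"],st["joint_pos"],st["tcp_pos"],R.from_quat(st["eef_rot"]).as_matrix(),st["width"])
A,Q=side_pose("left",.13,.106,np.radians(45)); print(A,near(Q,R.from_quat(st["eef_rot"])).as_matrix())
E
```

```text
2.7 [ 0.562  0.657  1.179 -0.585  1.738  0.573] [0.549 0.214 0.197] [[-0.03   0.999 -0.028]
 [ 0.75   0.004 -0.662]
 [-0.661 -0.041 -0.749]] 0.18624245649450077
[0.581 0.186 0.106] [[ 0.074  0.994 -0.074]
 [ 0.703 -0.105 -0.703]
 [-0.707  0.    -0.707]]
```

>>> move_arm(
  commands=[
    {"translation":[0.338,-0.296,-0.009],"delta_rot":[-0.0213,-0.0125,-0.0354],"jaw":-1},
    {"translation":[0.338,-0.296,-0.559],"delta_rot":[-0.0213,-0.0125,-0.0354],"jaw":-1},
    {"translation":[0.338,-0.296,-0.909],"delta_rot":[-0.0213,-0.0125,-0.0354],"jaw":-1},
  ],
)

```text
clock: 3.08
tcp_pos: [0.5809, 0.1851, 0.1033]
eef_rot: [0.686, 0.618, -0.286, 0.255]
ft_force: [-0.6, -0.2, -1.1]
width: 0.007
gripper_force: 0.0
```

>>> move_arm(
  commands=[
    {"translation":[-0.041,-0.387,-0.389],"delta_rot":[0,0,0],"jaw":-1},
    {"translation":[-0.071,-0.676,-0.68],"delta_rot":[0,0,0],"jaw":-1},
  ],
)

```text
clock: 3.32
tcp_pos: [0.5734, 0.1172, 0.0363]
eef_rot: [0.686, 0.619, -0.285, 0.256]
ft_force: [0.8, -0.3, -0.2]
width: 0.005
gripper_force: 0.0
```

>>> move_arm(
  commands=[
    {"translation":[-0.008,-0.072,0.117],"delta_rot":[0.0,0.0,0.0],"jaw":-1},
    {"translation":[-0.011,-0.105,0.263],"delta_rot":[0.0,0.0,0.0],"jaw":-1},
    {"translation":[-0.018,-0.173,0.396],"delta_rot":[0.0,0.0,0.0],"jaw":-1},
    {"translation":[-0.024,-0.232,0.539],"delta_rot":[0.0,0.0,0.0],"jaw":-1},
    {"translation":[-0.035,-0.335,0.609],"delta_rot":[0.0,0.0,0.0],"jaw":-1},
  ],
)

```text
clock: 3.95
tcp_pos: [0.571, 0.0849, 0.1008]
eef_rot: [0.687, 0.618, -0.283, 0.256]
ft_force: [0.4, 1.1, -0.1]
width: 0.002
gripper_force: 0.7
```

>>> move_arm(
  commands=[
    {"translation":[-0.012,-0.117,0.042],"delta_rot":[0.0,0.0,0.0],"jaw":-1},
    {"translation":[-0.02,-0.19,0.053],"delta_rot":[0.0,0.0,0.0],"jaw":-1},
    {"translation":[-0.024,-0.225,0.054],"delta_rot":[0.0,0.0,0.0],"jaw":-1},
  ],
)

```text
clock: 4.32
tcp_pos: [0.5681, 0.0617, 0.1043]
eef_rot: [0.687, 0.618, -0.285, 0.256]
ft_force: [0.8, 1.3, 0.3]
width: 0.003
gripper_force: 0.6
```

```bash
python3 - <<'E'
from plan import *
np.set_printoptions(precision=3,suppress=True)
s=r.capture("scene"); w=r.capture("wrist"); t=r.capture("top")
o=np.hstack([cv2.resize(s["color"][80:300,130:400],(400,326)),cv2.resize(t["color"][100:260,180:376],(399,326))])
cv2.imwrite("pics/left.png",o[:,:,::-1])
st=r.get_state(); q0=R.from_quat(st["eef_rot"]); a=np.radians(45)
p0=np.array(st["tcp_pos"])
o=SIDE["left"][0]
A,Q=side_pose("right",.13,.106,a); B,_=side_pose("right",.062,.038,a)
print("to right")
rows([(p0+o*.02+up*.1,q0),(C+up*.3,ori(-up,cx)),(A+up*.08,Q),(A,Q),(B,Q)])
print("fold")
rows([fold("right",a,t) for t in (.1,.35,.6,.85,1.1,1.35,1.5,1.57)],B,near(Q,q0))
E
```

```text
to right
[{"translation":[0.011, 0.107, 0.539],"delta_rot":[0.0, 0.0, 0.0],"jaw":J}] [0.569 0.073 0.158]
[{"translation":[0.01, 0.092, 0.461],"delta_rot":[0.0, 0.0, 0.0],"jaw":J},{"translation":[-0.019, -0.177, 0.684],"delta_rot":[0.058, -0.0062, -0.0001],"jaw":J},{"translation":[-0.047, -0.445, 0.908],"delta_rot":[0.116, -0.0124, -0.0001],"jaw":J}] [0.564 0.028 0.249]
[{"translation":[-0.028, -0.269, 0.224],"delta_rot":[0.058, -0.0062, -0.0001],"jaw":J},{"translation":[-0.057, -0.537, 0.447],"delta_rot":[0.116, -0.0124, -0.0001],"jaw":J},{"translation":[-0.065, -0.614, 0.511],"delta_rot":[0.1326, -0.0141, -0.0001],"jaw":J}] [ 0.558 -0.033  0.3  ]
[{"translation":[-0.051, -0.486, -0.253],"delta_rot":[0.0552, -0.0058, -0.0],"jaw":J},{"translation":[-0.102, -0.971, -0.506],"delta_rot":[0.1104, -0.0116, 0.0],"jaw":J}] [ 0.548 -0.13   0.249]
[{"translation":[-0.051, -0.486, -0.253],"delta_rot":[0.0552, -0.0058, 0.0],"jaw":J},{"translation":[-0.102, -0.971, -0.506],"delta_rot":[0.1104, -0.0116, -0.0],"jaw":J}] [ 0.538 -0.227  0.199]
[{"translation":[-0.026, -0.245, -0.128],"delta_rot":[0.
[... 339 characters left out ...]
a_rot":[0.0, 0.0, 0.0],"jaw":J}] [ 0.542 -0.184  0.038]
fold
[{"translation":[0.008, 0.072, 0.117],"delta_rot":[0.0, 0.0, 0.0],"jaw":J},{"translation":[0.011, 0.105, 0.263],"delta_rot":[0.0, 0.0, 0.0],"jaw":J},{"translation":[0.018, 0.173, 0.396],"delta_rot":[0.0, 0.0, 0.0],"jaw":J},{"translation":[0.024, 0.232, 0.539],"delta_rot":[0.0, 0.0, 0.0],"jaw":J},{"translation":[0.035, 0.335, 0.609],"delta_rot":[0.0, 0.0, 0.0],"jaw":J}] [ 0.546 -0.151  0.099]
[{"translation":[0.012, 0.117, 0.042],"delta_rot":[0.0, 0.0, 0.0],"jaw":J},{"translation":[0.02, 0.19, 0.053],"delta_rot":[0.0, 0.0, 0.0],"jaw":J},{"translation":[0.024, 0.225, 0.054],"delta_rot":[0.0, 0.0, 0.0],"jaw":J}] [ 0.548 -0.128  0.104]
```

View pics/left.png

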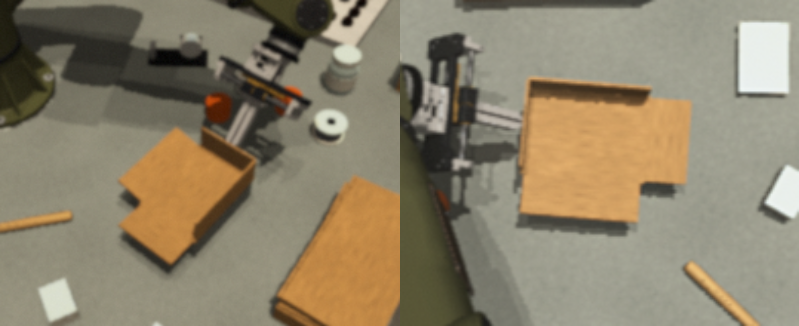

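The left wall stands (scene crop, around (230,150)). Retreating and going round to the right wall.

>>> move_arm(
  commands=[
    {"translation":[0.011,0.107,0.0],"delta_rot":[0,0,0],"jaw":-1},
    {"translation":[0.011,0.107,0.539],"delta_rot":[0,0,0],"jaw":-1},
  ],
)

```text
clock: 4.72
tcp_pos: [0.568, 0.0739, 0.1555]
eef_rot: [0.685, 0.619, -0.287, 0.255]
ft_force: [0.2, 0.2, 1.7]
width: 0.006
gripper_force: 0.0
```

>>> move_arm(
  commands=[
    {"translation":[0.01,0.092,0.461],"delta_rot":[0,0,0],"jaw":-1},
    {"translation":[-0.019,-0.177,0.684],"delta_rot":[0.058,-0.0062,0],"jaw":-1},
    {"translation":[-0.047,-0.445,0.908],"delta_rot":[0.116,-0.0124,0],"jaw":-1},
  ],
)

```text
clock: 5.1
tcp_pos: [0.5649, 0.0297, 0.2501]
eef_rot: [0.726, 0.656, -0.152, 0.138]
ft_force: [0.6, -0.3, 0.4]
width: 0.005
gripper_force: 0.0
```

>>> move_arm(
  commands=[
    {"translation":[-0.028,-0.269,0.224],"delta_rot":[0.058,-0.0062,0],"jaw":-1},
    {"translation":[-0.057,-0.537,0.447],"delta_rot":[0.116,-0.0124,0],"jaw":-1},
    {"translation":[-0.065,-0.614,0.511],"delta_rot":[0.1326,-0.0141,0],"jaw":-1},
  ],
)

```text
clock: 5.48
tcp_pos: [0.5584, -0.0347, 0.3026]
eef_rot: [0.744, 0.668, 0.003, 0.0]
ft_force: [1.1, 0.7, -0.2]
width: 0.004
gripper_force: 0.0
```

>>> move_arm(
  commands=[
    {"translation":[-0.051,-0.486,-0.253],"delta_rot":[0.0552,-0.0058,0],"jaw":-1},
    {"translation":[-0.102,-0.971,-0.506],"delta_rot":[0.1104,-0.0116,0],"jaw":-1},
  ],
)

```text
clock: 5.72
tcp_pos: [0.5484, -0.13, 0.2502]
eef_rot: [0.731, 0.66, 0.132, -0.116]
ft_force: [0.5, -0.0, 0.3]
width: 0.005
gripper_force: 0.0
```

>>> move_arm(
  commands=[
    {"translation":[-0.051,-0.486,-0.253],"delta_rot":[0.0552,-0.0058,0],"jaw":-1},
    {"translation":[-0.102,-0.971,-0.506],"delta_rot":[0.1104,-0.0116,0],"jaw":-1},
  ],
)

```text
clock: 5.98
tcp_pos: [0.5379, -0.2283, 0.1992]
eef_rot: [0.697, 0.629, 0.257, -0.229]
ft_force: [1.3, 0.8, 0.9]
width: 0.006
gripper_force: 0.0
```

>>> move_arm(
  commands=[
    {"translation":[-0.026,-0.245,-0.128],"delta_rot":[0.0279,-0.0029,0],"jaw":-1},
    {"translation":[-0.026,-0.245,-0.678],"delta_rot":[0.0279,-0.0029,0],"jaw":-1},
    {"translation":[-0.026,-0.245,-0.928],"delta_rot":[0.0279,-0.0029,0],"jaw":-1},
  ],
)

```text
clock: 6.35
tcp_pos: [0.5347, -0.2507, 0.1033]
eef_rot: [0.687, 0.617, 0.285, -0.258]
ft_force: [-0.3, 0.8, 0.6]
width: 0.005
gripper_force: 0.0
```

```bash
python3 - <<'E'
from plan import *
np.set_printoptions(precision=3,suppress=True)
st=r.get_state(); print(st["clock"],st["joint_pos"],st["tcp_pos"],R.from_quat(st["eef_rot"]).as_matrix(),st["width"])
q0=R.from_quat(st["eef_rot"]); a=np.radians(45)
A,Q=side_pose("right",.13,.106,a); B,_=side_pose("right",.062,.038,a)
rows([(A,Q),(B,Q)])
E
```

```text
6.35 [-0.763  0.764  1.261  0.597  1.652 -0.775] [ 0.535 -0.251  0.103] [[ 0.076  0.995  0.072]
 [ 0.701 -0.105  0.706]
 [ 0.709 -0.003 -0.705]] 0.005453580550417074
[{"translation":[0.003, -0.011, 0.027],"delta_rot":[-0.0011, -0.0008, -0.0001],"jaw":J},{"translation":[0.044, 0.376, -0.362],"delta_rot":[-0.0011, -0.0008, -0.0001],"jaw":J},{"translation":[0.074, 0.666, -0.653],"delta_rot":[-0.0011, -0.0008, -0.0001],"jaw":J}] [ 0.542 -0.184  0.038]
```

>>> move_arm(
  commands=[
    {"translation":[0.041,0.387,-0.389],"delta_rot":[0,0,0],"jaw":-1},
    {"translation":[0.071,0.676,-0.68],"delta_rot":[0,0,0],"jaw":-1},
  ],
)

```text
clock: 6.6
tcp_pos: [0.5427, -0.182, 0.0377]
eef_rot: [0.686, 0.618, 0.285, -0.256]
ft_force: [-0.3, -0.6, -0.6]
width: 0.003
gripper_force: 0.0
```

>>> move_arm(
  commands=[
    {"translation":[0.008,0.072,0.117],"delta_rot":[0.0,0.0,0.0],"jaw":-1},
    {"translation":[0.011,0.105,0.263],"delta_rot":[0.0,0.0,0.0],"jaw":-1},
    {"translation":[0.018,0.173,0.396],"delta_rot":[0.0,0.0,0.0],"jaw":-1},
    {"translation":[0.024,0.232,0.539],"delta_rot":[0.0,0.0,0.0],"jaw":-1},
    {"translation":[0.035,0.335,0.609],"delta_rot":[0.0,0.0,0.0],"jaw":-1},
  ],
)

```text
clock: 7.22
tcp_pos: [0.5461, -0.1507, 0.1008]
eef_rot: [0.687, 0.618, 0.285, -0.255]
ft_force: [0.2, -1.4, 0.1]
width: 0.009
gripper_force: 0.7
```

>>> move_arm(
  commands=[
    {"translation":[0.012,0.117,0.042],"delta_rot":[0.0,0.0,0.0],"jaw":-1},
    {"translation":[0.02,0.19,0.053],"delta_rot":[0.0,0.0,0.0],"jaw":-1},
    {"translation":[0.024,0.225,0.054],"delta_rot":[0.0,0.0,0.0],"jaw":-1},
  ],
)

```text
clock: 7.6
tcp_pos: [0.5481, -0.1273, 0.1044]
eef_rot: [0.686, 0.618, 0.285, -0.256]
ft_force: [0.1, -1.6, 0.6]
width: 0.007
gripper_force: 0.6
```

```bash
python3 - <<'E'
from plan import *
st=r.get_state(); q0=R.from_quat(st["eef_rot"]); p0=np.array(st["tcp_pos"]); a=np.radians(50)
o=SIDE["right"][0]
def pose(side,u,z): return side_pose(side,u,z,a)
A,Q=pose("front",.13,.12); B,_=pose("front",.065,.04)
for y in (1,-1):
    Qf=ori(-cx*-np.cos(a)-up*np.sin(a),cy*y); print((Qf*q0.inv()).magnitude())
rows([(p0+o*.02,q0),(p0+o*.03+up*.1,q0),(C-cx*.14-cy*.05+up*.24,Q),(A,Q),(B,Q)])
print("fold")
rows([fold("front",a,t) for t in (.1,.35,.6,.85,1.1,1.35,1.5,1.57)],B,Q)
E
```

```text
2.0450693893000564
1.5728806591749172
[{"translation":[-0.021, -0.199, 0.0],"delta_rot":[0.0, 0.0, 0.0],"jaw":J},{"translation":[-0.027, -0.253, 0.547],"delta_rot":[0.0, 0.0, 0.0],"jaw":J}] [ 0.545 -0.153  0.159]
[{"translation":[-0.005, -0.045, 0.453],"delta_rot":[0.0, 0.0, 0.0],"jaw":J},{"translation":[-0.158, 0.059, 0.494],"delta_rot":[-0.0023, 0.0028, -0.0582],"jaw":J},{"translation":[-0.311, 0.163, 0.536],"delta_rot":[-0.0046, 0.0057, -0.1164],"jaw":J},{"translation":[-0.464, 0.266, 0.577],"delta_rot":[-0.0068, 0.0085, -0.1747],"jaw":J},{"translation":[-0.617, 0.37, 0.619],"delta_rot":[-0.0091, 0.0113, -0.2329],"jaw":J}] [ 0.484 -0.116  0.221]
[{"translation":[-0.153, 0.104, 0.041],"delta_rot":[-0.0023, 0.0028, -0.0582],"jaw":J},{"translation":[-0.306, 0.208, 0.083],"delta_rot":[-0.0046, 0.0057, -0.1164],"jaw":J},{"translation":[-0.459, 0.311, 0.124],"delta_rot":[-0.0068, 0.0085, -0.1747],"jaw":J},{"translation":[-0.612, 0.415, 0.166],"delta_rot":[-0.0091, 0.0113, -0.2329],"jaw":J},{"translation":[-0.702, 0.476, 0.19],"delta_rot":[-0.0104, 0.013, -0.2668],"jaw":J}] [ 0.414 -0.06
[... 419 characters left out ...]
":[0.0, 0.0, 0.0],"jaw":J}] [ 0.429 -0.019  0.04 ]
fold
[{"translation":[0.088, -0.009, 0.094],"delta_rot":[0.0, 0.0, 0.0],"jaw":J},{"translation":[0.121, -0.013, 0.239],"delta_rot":[0.0, 0.0, 0.0],"jaw":J},{"translation":[0.189, -0.02, 0.372],"delta_rot":[0.0, 0.0, 0.0],"jaw":J},{"translation":[0.288, -0.03, 0.484],"delta_rot":[0.0, 0.0, 0.0],"jaw":J},{"translation":[0.36, -0.038, 0.594],"delta_rot":[0.0, 0.0, 0.0],"jaw":J}] [ 0.465 -0.023  0.099]
[{"translation":[0.117, -0.012, 0.042],"delta_rot":[0.0, 0.0, 0.0],"jaw":J},{"translation":[0.19, -0.02, 0.053],"delta_rot":[0.0, 0.0, 0.0],"jaw":J},{"translation":[0.225, -0.024, 0.054],"delta_rot":[0.0, 0.0, 0.0],"jaw":J}] [ 0.487 -0.026  0.105]
```

>>> move_arm(
  commands=[
    {"translation":[-0.021,-0.199,0],"delta_rot":[0,0,0],"jaw":-1},
    {"translation":[-0.027,-0.253,0.547],"delta_rot":[0,0,0],"jaw":-1},
  ],
)

```text
clock: 7.85
tcp_pos: [0.5439, -0.1545, 0.1565]
eef_rot: [0.687, 0.616, 0.284, -0.259]
ft_force: [0.7, -0.6, 0.9]
width: 0.003
gripper_force: 0.0
```

>>> move_arm(
  commands=[
    {"translation":[-0.005,-0.045,0.453],"delta_rot":[0,0,0],"jaw":-1},
    {"translation":[-0.158,0.059,0.494],"delta_rot":[-0.0023,0.0028,-0.0582],"jaw":-1},
    {"translation":[-0.311,0.163,0.536],"delta_rot":[-0.0046,0.0057,-0.1164],"jaw":-1},
    {"translation":[-0.464,0.266,0.577],"delta_rot":[-0.0068,0.0085,-0.1747],"jaw":-1},
    {"translation":[-0.617,0.37,0.619],"delta_rot":[-0.0091,0.0113,-0.2329],"jaw":-1},
  ],
)

```text
clock: 8.48
tcp_pos: [0.483, -0.1175, 0.2211]
eef_rot: [0.872, 0.328, 0.337, -0.137]
ft_force: [1.3, 0.6, 0.3]
width: 0.006
gripper_force: 0.0
```

>>> move_arm(
  commands=[
    {"translation":[-0.153,0.104,0.041],"delta_rot":[-0.0023,0.0028,-0.0582],"jaw":-1},
    {"translation":[-0.306,0.208,0.083],"delta_rot":[-0.0046,0.0057,-0.1164],"jaw":-1},
    {"translation":[-0.459,0.311,0.124],"delta_rot":[-0.0068,0.0085,-0.1747],"jaw":-1},
    {"translation":[-0.612,0.415,0.166],"delta_rot":[-0.0091,0.0113,-0.2329],"jaw":-1},
    {"translation":[-0.702,0.476,0.19],"delta_rot":[-0.0104,0.013,-0.2668],"jaw":-1},
  ],
)

```text
clock: 9.1
tcp_pos: [0.4171, -0.0725, 0.2373]
eef_rot: [0.941, -0.024, 0.337, 0.008]
ft_force: [-0.3, -1.3, -0.3]
width: 0.005
gripper_force: 0.0
```

```bash
python3 - <<'E'
from plan import *
np.set_printoptions(precision=3,suppress=True)
st=r.get_state(); q0=R.from_quat(st["eef_rot"]); print(st["clock"],st["joint_pos"],st["tcp_pos"],q0.as_matrix())
c=r.capture("scene"); save(c,"mid",1.2)
a=np.radians(50)
A,Q=side_pose("front",.13,.12,a); print(near(Q,q0).as_matrix())
E
```

```text
9.1 [-0.4   -0.404  2.259  0.362  0.663  1.006] [ 0.417 -0.073  0.237] [[ 0.772 -0.05   0.633]
 [-0.039 -0.999 -0.031]
 [ 0.634 -0.001 -0.773]]
[[ 0.762 -0.105  0.639]
 [-0.08  -0.994 -0.067]
 [ 0.643  0.    -0.766]]
```

View pics/mid.png

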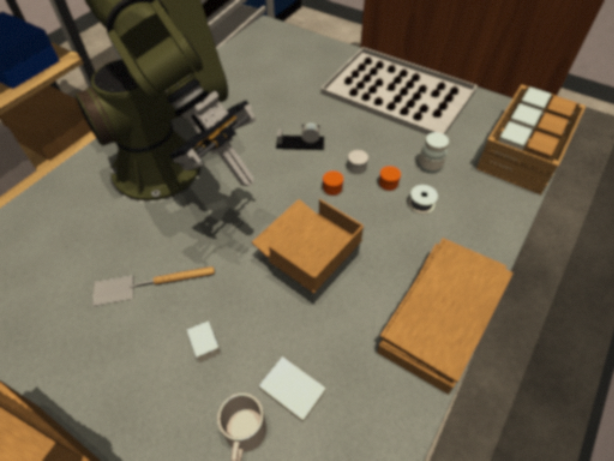

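Both side walls stand (at about (265,240) and (340,220)), and the front wall still lies flat. The arm is folded close in, so I'll use a steeper tool (60°) for the front wall.

```bash
python3 - <<'E'
from plan import *
st=r.get_state(); q0=R.from_quat(st["eef_rot"]); a=np.radians(60)
D,Q=side_pose("front",.088,.2,a); Q=near(Q,q0); B0,_=side_pose("front",.085,.05,a); B,_=side_pose("front",.066,.04,a)
p=(np.array([.414,-.068,.24]));
# commanded orientation = 50deg pose
_,qc=side_pose("front",.1,.1,np.radians(50)); qc=near(qc,q0)
p,q=rows([(D,Q),(B0,Q),(B,Q)],p,qc)
print("fold")
rows([fold("front",a,t) for t in (.15,.35,.6,.85,1.04,1.2,1.35,1.5,1.58)],p,q)
E
```

```text
[{"translation":[-0.069, 0.429, -0.337],"delta_rot":[0.0049, 0.0465, 0.0],"jaw":J},{"translation":[-0.082, 0.51, -0.4],"delta_rot":[0.0058, 0.0552, 0.0],"jaw":J},{"translation":[-0.071, 0.509, -0.95],"delta_rot":[0.0058, 0.0552, 0.0],"jaw":J}] [ 0.407 -0.017  0.145]
[{"translation":[0.011, -0.001, -0.55],"delta_rot":[-0.0, 0.0, 0.0],"jaw":J},{"translation":[0.019, -0.002, -0.95],"delta_rot":[-0.0, 0.0, 0.0],"jaw":J}] [ 0.409 -0.017  0.05 ]
[{"translation":[0.189, -0.02, -0.1],"delta_rot":[0.0, 0.0, 0.0],"jaw":J}] [ 0.428 -0.019  0.04 ]
fold
[{"translation":[0.072, -0.008, 0.12],"delta_rot":[0.0, 0.0, 0.0],"jaw":J},{"translation":[0.102, -0.011, 0.236],"delta_rot":[0.0, 0.0, 0.0],"jaw":J},{"translation":[0.17, -0.018, 0.369],"delta_rot":[0.0, 0.0, 0.0],"jaw":J},{"translation":[0.268, -0.028, 0.481],"delta_rot":[0.0, 0.0, 0.0],"jaw":J},{"translation":[0.36, -0.038, 0.548],"delta_rot":[0.0, 0.0, 0.0],"jaw":J}] [ 0.464 -0.023  0.095]
[{"translation":[0.047, -0.005, 0.078],"delta_rot":[0.0, 0.0, 0.0],"jaw":J},{"translation":[0.119, -0.012, 0.1],"delta_rot":[0.0, 0.0, 0.0],"jaw":J},{"translation":[0.192, -0.02, 0.111],"delta_rot":[0.0, 0.0, 0.0],"jaw":J},{"translation":[0.232, -0.024, 0.112],"delta_rot":[0.0, 0.0, 0.0],"jaw":J}] [ 0.487 -0.026  0.106]
```

>>> move_arm(
  commands=[
    {"translation":[-0.069,0.429,-0.337],"delta_rot":[0.0049,0.0465,0],"jaw":-1},
    {"translation":[-0.082,0.51,-0.4],"delta_rot":[0.0058,0.0552,0],"jaw":-1},
    {"translation":[-0.071,0.509,-0.95],"delta_rot":[0.0058,0.0552,0],"jaw":-1},
  ],
)

```text
clock: 9.52
tcp_pos: [0.4125, -0.0211, 0.1433]
eef_rot: [0.967, -0.022, 0.255, 0.001]
ft_force: [1.7, -0.3, -0.8]
width: 0.005
gripper_force: 0.0
```

>>> move_arm(
  commands=[
    {"translation":[0.011,0,-0.55],"delta_rot":[0,0,0],"jaw":-1},
    {"translation":[0.019,-0.002,-0.95],"delta_rot":[0,0,0],"jaw":-1},
  ],
)

```text
clock: 9.78
tcp_pos: [0.4118, -0.0221, 0.0445]
eef_rot: [0.967, -0.024, 0.252, 0.001]
ft_force: [1.2, 0.6, 0.7]
width: 0.008
gripper_force: 0.0
```

>>> move_arm(
  commands=[
    {"translation":[0,0,0],"delta_rot":[0,0,0],"jaw":-1},
    {"translation":[0.189,-0.02,-0.1],"delta_rot":[0,0,0],"jaw":-1},
    {"translation":[0.189,-0.02,-0.1],"delta_rot":[0,0,0],"jaw":-1},
  ],
)

```text
clock: 10.15
tcp_pos: [0.4324, -0.0235, 0.0379]
eef_rot: [0.967, -0.024, 0.254, 0.0]
ft_force: [0.3, 0.4, 0.4]
width: 0.007
gripper_force: 0.0
```

```bash
python3 - <<'E'
from plan import *
a=np.radians(60); st=r.get_state(); print(st["joint_pos"])
rows([fold("front",a,t) for t in (.15,.35,.6,.85,1.04,1.2,1.35,1.5,1.58)])
E
```

```text
[-0.18979783  0.10021026  2.3451101   0.40744125  0.20533626  1.05104062]
[{"translation":[0.025, 0.035, 0.14],"delta_rot":[-0.004, -0.0031, -0.0189],"jaw":J},{"translation":[0.054, 0.032, 0.257],"delta_rot":[-0.004, -0.0031, -0.0189],"jaw":J},{"translation":[0.122, 0.025, 0.39],"delta_rot":[-0.004, -0.0031, -0.0189],"jaw":J},{"translation":[0.221, 0.014, 0.502],"delta_rot":[-0.004, -0.0031, -0.0189],"jaw":J},{"translation":[0.313, 0.005, 0.568],"delta_rot":[-0.004, -0.0031, -0.0189],"jaw":J}] [ 0.464 -0.023  0.095]
[{"translation":[0.047, -0.005, 0.078],"delta_rot":[0.0, 0.0, 0.0],"jaw":J},{"translation":[0.119, -0.012, 0.1],"delta_rot":[0.0, 0.0, 0.0],"jaw":J},{"translation":[0.192, -0.02, 0.111],"delta_rot":[0.0, 0.0, 0.0],"jaw":J},{"translation":[0.232, -0.024, 0.112],"delta_rot":[0.0, 0.0, 0.0],"jaw":J}] [ 0.487 -0.026  0.106]
```

>>> move_arm(
  commands=[
    {"translation":[0.025,0.03,0.14],"delta_rot":[0,0,0],"jaw":-1},
    {"translation":[0.054,0.03,0.257],"delta_rot":[0,0,0],"jaw":-1},
    {"translation":[0.122,0.02,0.39],"delta_rot":[0,0,0],"jaw":-1},
    {"translation":[0.221,0.01,0.502],"delta_rot":[0,0,0],"jaw":-1},
    {"translation":[0.313,0,0.568],"delta_rot":[0,0,0],"jaw":-1},
  ],
)

```text
clock: 10.78
tcp_pos: [0.4631, -0.0233, 0.0948]
eef_rot: [0.967, -0.024, 0.254, 0.0]
ft_force: [-1.1, -0.8, -1.1]
width: 0.005
gripper_force: 0.7
```

>>> move_arm(
  commands=[
    {"translation":[0.047,0,0.078],"delta_rot":[0,0,0],"jaw":-1},
    {"translation":[0.119,-0.01,0.1],"delta_rot":[0,0,0],"jaw":-1},
    {"translation":[0.192,-0.02,0.111],"delta_rot":[0,0,0],"jaw":-1},
    {"translation":[0.232,-0.02,0.112],"delta_rot":[0,0,0],"jaw":-1},
    {"translation":[0.232,-0.02,0.112],"delta_rot":[0,0,0],"jaw":-1},
  ],
)

```text
clock: 11.4
tcp_pos: [0.4856, -0.025, 0.1043]
eef_rot: [0.967, -0.024, 0.253, 0.0]
ft_force: [-1.5, -0.4, -0.0]
width: 0.004
gripper_force: 0.8
```

```bash
python3 - <<'E'
from plan import *
np.set_printoptions(precision=3,suppress=True)
st=r.get_state(); print(st["clock"],st["joint_pos"],st["tcp_pos"])
s=r.capture("scene"); t=r.capture("top")
o=np.hstack([cv2.resize(s["color"][100:300,130:375],(400,326)),cv2.resize(t["color"][100:260,180:376],(399,326))])
cv2.imwrite("pics/front.png",o[:,:,::-1])
E
```

```text
11.4 [-0.165  0.051  2.174  0.17   0.415  1.317] [ 0.486 -0.025  0.104]
```

View pics/front.png

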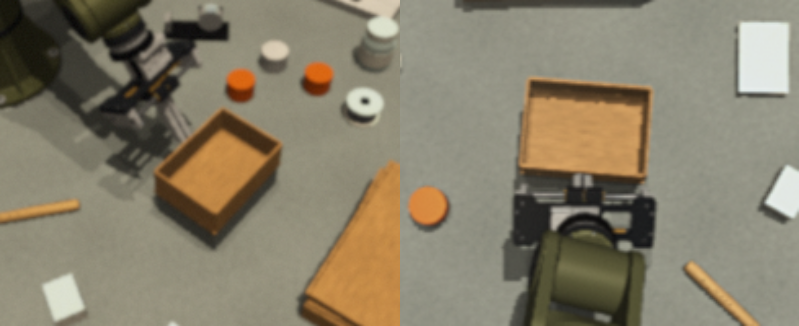

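All four walls stand in both views. Next is the tin: retreat, then hover over it.

```bash
python3 - <<'E'
from plan import *
st=r.get_state(); p0=np.array(st["tcp_pos"]); q0=R.from_quat(st["eef_rot"])
y=np.array([np.cos(.785),np.sin(.785),0])
Q=ori(-up,y); Q2=ori(-up,-y); print((Q*q0.inv()).magnitude(),(Q2*q0.inv()).magnitude())
T=np.array([.483,.307,.2])
rows([(p0-cx*.03,q0),(p0-cx*.03+up*.12,q0),(T,Q)],keep=False)
print("b"); rows([(p0-cx*.03,q0),(p0-cx*.03+up*.12,q0),(T,Q2)],keep=False)
E
```

```text
2.4302356475814593 0.890081803340923
[{"translation":[-0.298, 0.031, 0.0],"delta_rot":[0.0, 0.0, 0.0],"jaw":J},{"translation":[-0.298, 0.031, 0.55],"delta_rot":[0.0, 0.0, 0.0],"jaw":J}] [ 0.456 -0.022  0.159]
[{"translation":[0.0, 0.0, 0.55],"delta_rot":[0.0, 0.0, 0.0],"jaw":J},{"translation":[0.0, 0.0, 0.65],"delta_rot":[0.0, 0.0, 0.0],"jaw":J},{"translation":[0.021, 0.248, 0.632],"delta_rot":[-0.0145, 0.006, 0.0562],"jaw":J},{"translation":[0.041, 0.496, 0.613],"delta_rot":[-0.0291, 0.0121, 0.1123],"jaw":J},{"translation":[0.062, 0.744, 0.595],"delta_rot":[-0.0436, 0.0181, 0.1685],"jaw":J}] [0.462 0.053 0.219]
[{"translation":[0.021, 0.248, -0.018],"delta_rot":[-0.0145, 0.006, 0.0562],"jaw":J},{"translation":[0.041, 0.496, -0.037],"delta_rot":[-0.0291, 0.0121, 0.1123],"jaw":J},{"translation":[0.062, 0.744, -0.055],"delta_rot":[-0.0436, 0.0181, 0.1685],"jaw":J},{"translation":[0.082, 0.992, -0.074],"delta_rot":[-0.0582, 0.0241, 0.2247],"jaw":J}] [0.47  0.152 0.212]
[{"translation":[0.021, 0.248, -0.018],"delta_rot":[-0.0145, 0.006, 0.0562],"jaw":J},{"translation":[0.041, 0.496, -0.0
[... 853 characters left out ...]
0.547, 0.609],"delta_rot":[0.0106, 0.0256, -0.0381],"jaw":J}] [0.46  0.033 0.22 ]
[{"translation":[0.045, 0.547, -0.041],"delta_rot":[0.0106, 0.0256, -0.0381],"jaw":J}] [0.465 0.087 0.216]
[{"translation":[0.045, 0.547, -0.041],"delta_rot":[0.0106, 0.0256, -0.0381],"jaw":J}] [0.469 0.142 0.212]
[{"translation":[0.045, 0.547, -0.041],"delta_rot":[0.0106, 0.0256, -0.0381],"jaw":J}] [0.474 0.197 0.208]
[{"translation":[0.045, 0.547, -0.041],"delta_rot":[0.0106, 0.0256, -0.0381],"jaw":J}] [0.478 0.251 0.204]
[{"translation":[0.045, 0.547, -0.041],"delta_rot":[0.0106, 0.0256, -0.0381],"jaw":J},{"translation":[0.046, 0.556, -0.041],"delta_rot":[0.0108, 0.026, -0.0387],"jaw":J}] [0.483 0.307 0.2  ]
```

>>> move_arm(
  commands=[
    {"translation":[-0.298,0.031,0],"delta_rot":[0,0,0],"jaw":-1},
    {"translation":[-0.298,0.031,0.55],"delta_rot":[0,0,0],"jaw":-1},
  ],
)

```text
clock: 11.75
tcp_pos: [0.4527, -0.0215, 0.1567]
eef_rot: [0.968, -0.024, 0.249, -0.0]
ft_force: [0.6, 0.3, 0.6]
width: 0.005
gripper_force: 0.0
```

>>> move_arm(
  commands=[
    {"translation":[0,0,0.55],"delta_rot":[0,0,0],"jaw":-1},
    {"translation":[0,0,0.65],"delta_rot":[0,0,0],"jaw":-1},
    {"translation":[0.021,0.248,0.632],"delta_rot":[-0.0145,0.006,0.0562],"jaw":1},
    {"translation":[0.041,0.496,0.613],"delta_rot":[-0.0291,0.0121,0.1123],"jaw":1},
    {"translation":[0.062,0.744,0.595],"delta_rot":[-0.0436,0.0181,0.1685],"jaw":1},
  ],
)

```text
clock: 12.38
tcp_pos: [0.4617, 0.0532, 0.2181]
eef_rot: [0.944, 0.25, 0.217, -0.0]
ft_force: [0.3, -1.0, -0.1]
width: 0.285
gripper_force: 0.0
```

>>> move_arm(
  commands=[
    {"translation":[0.021,0.248,-0.018],"delta_rot":[-0.0145,0.006,0.0562],"jaw":1},
    {"translation":[0.041,0.496,-0.037],"delta_rot":[-0.0291,0.0121,0.1123],"jaw":1},
    {"translation":[0.062,0.744,-0.055],"delta_rot":[-0.0436,0.0181,0.1685],"jaw":1},
    {"translation":[0.082,0.992,-0.074],"delta_rot":[-0.0582,0.0241,0.2247],"jaw":1},
  ],
)

```text
clock: 12.88
tcp_pos: [0.47, 0.1524, 0.2105]
eef_rot: [0.803, 0.578, 0.146, -0.0]
ft_force: [-0.5, -0.7, 0.5]
width: 0.712
gripper_force: 0.0
```

>>> move_arm(
  commands=[
    {"translation":[0.021,0.248,-0.018],"delta_rot":[-0.0145,0.006,0.0562],"jaw":1},
    {"translation":[0.041,0.496,-0.037],"delta_rot":[-0.0291,0.0121,0.1123],"jaw":1},
    {"translation":[0.062,0.744,-0.055],"delta_rot":[-0.0436,0.0181,0.1685],"jaw":1},
    {"translation":[0.082,0.992,-0.074],"delta_rot":[-0.0582,0.0241,0.2247],"jaw":1},
  ],
)

```text
clock: 13.38
tcp_pos: [0.4783, 0.2516, 0.203]
eef_rot: [0.555, 0.83, 0.054, -0.001]
ft_force: [-0.3, -0.6, -0.2]
width: 1.0
gripper_force: 0.0
```

>>> move_arm(
  commands=[
    {"translation":[0.021,0.248,-0.018],"delta_rot":[-0.0145,0.006,0.0562],"jaw":1},
    {"translation":[0.041,0.496,-0.037],"delta_rot":[-0.0291,0.0121,0.1123],"jaw":1},
    {"translation":[0.047,0.561,-0.042],"delta_rot":[-0.0329,0.0136,0.127],"jaw":1},
    {"translation":[0.047,0.561,-0.042],"delta_rot":[-0.0329,0.0136,0.127],"jaw":1},
  ],
)

```text
clock: 13.88
tcp_pos: [0.4829, 0.3069, 0.1992]
eef_rot: [0.383, 0.924, -0.0, -0.0]
ft_force: [-0.6, -0.3, -0.3]
width: 0.997
gripper_force: 0.0
```

```bash
cat >> h.py <<'E'
def wcap():
    st=r.get_state(); c=r.capture("wrist"); T=np.eye(4); T[:3,:3]=R.from_quat(st["eef_rot"]).as_matrix(); T[:3,3]=st["tcp_pos"]
    c["extrinsics"]=np.linalg.inv(T@np.array(c["T_tool_cam"])); return c,st
E
python3 - <<'E'
from h import *
np.set_printoptions(precision=3,suppress=True)
c,st=wcap(); save(c,"wtin",1)
print(st["clock"],st["joint_pos"],st["tcp_pos"],R.from_quat(st["eef_rot"]).as_matrix(),st["width"])
for d in r.mark_of("tin",c): print("mark",d["conf"],d["point"],atz(c,d["point"],0))
for d in r.silhouettes("tin",c):
    m=np.array(d["mask"]).astype(np.uint8); cn=max(cv2.findContours(m,0,1)[0],key=len)
    P=np.array([atz(c,k[0],.042)[:2] for k in cn],np.float32); ce,rad=cv2.minEnclosingCircle(P)
    print("sil",d["conf"],m.sum(),ce,rad,c["color"][m>0].mean(0))
E
```

```text
13.875 [ 0.502  0.355  1.463  0.001  1.324 -0.282] [0.483 0.307 0.199] [[-0.706  0.708 -0.001]
 [ 0.708  0.706  0.   ]
 [ 0.001 -0.001 -1.   ]] 0.9969552614466509
mark 0.95 [188.6, 217.6] [0.456 0.198 0.   ]
mark 0.94 [256.8, 170.4] [0.476 0.312 0.   ]
mark 0.79 [301.4, 227.4] [0.578 0.299 0.   ]
sil 0.8 1732 (0.5746294260025024, 0.3026285469532013) 0.034190937876701355 [191.785 119.401  55.826]
sil 0.66 1803 (0.47577473521232605, 0.3091953992843628) 0.029832474887371063 [197.113 190.366 174.556]
sil 0.57 1301 (0.46200305223464966, 0.21075128018856049) 0.03270277380943298 [181.305 108.261  50.922]
```

View pics/wtin.png

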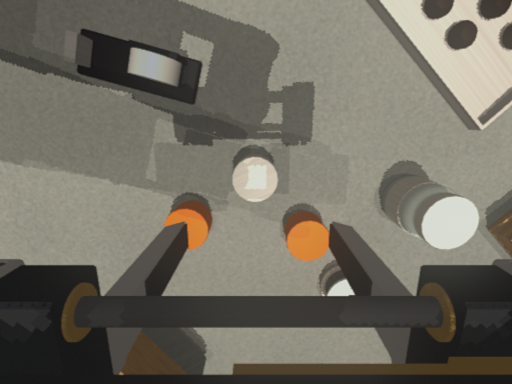

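The wrist view shows the pale tin at (256,177), with the orange discs at (188,228) and (308,240). The tin measures to (0.477,0.310), so I'm descending to grasp it.

>>> move_arm(
  commands=[
    {"translation":[-0.06,0.03,-0.5],"delta_rot":[0,0,0],"jaw":1},
    {"translation":[-0.06,0.03,-1.0],"delta_rot":[0,0,0],"jaw":1},
  ],
)

```text
clock: 14.28
tcp_pos: [0.4771, 0.3095, 0.0996]
eef_rot: [0.384, 0.923, 0.001, 0.0]
ft_force: [0.8, 0.7, 0.2]
width: 1.0
gripper_force: 0.0
```

>>> move_arm(
  commands=[
    {"translation":[0,0,-0.4],"delta_rot":[0,0,0],"jaw":1},
    {"translation":[0,0,-0.7],"delta_rot":[0,0,0],"jaw":1},
    {"translation":[0,0,-0.9],"delta_rot":[0,0,0],"jaw":1},
    {"translation":[0,0,-0.9],"delta_rot":[0,0,0],"jaw":-1},
    {"translation":[0,0,-0.9],"delta_rot":[0,0,0],"jaw":-1},
  ],
)

```text
clock: 14.9
tcp_pos: [0.4777, 0.3099, 0.0112]
eef_rot: [0.383, 0.924, 0.001, 0.0]
ft_force: [0.9, -0.1, -0.8]
width: 0.828
gripper_force: 0.0
```

>>> move_arm(
  commands=[
    {"translation":[0,0,0],"delta_rot":[0,0,0],"jaw":-1},
    {"translation":[0,0,0],"delta_rot":[0,0,0],"jaw":-1},
    {"translation":[0,0,0],"delta_rot":[0,0,0],"jaw":-1},
    {"translation":[0,0,0],"delta_rot":[0,0,0],"jaw":-1},
  ],
)

```text
clock: 15.4
tcp_pos: [0.4773, 0.31, 0.0107]
eef_rot: [0.383, 0.924, 0.0, 0.0]
ft_force: [-1.7, -1.0, 7.2]
width: 0.589
gripper_force: 30.0
```

```bash
python3 - <<'E'
from plan import *
st=r.get_state(); p0=np.array(st["tcp_pos"]); q0=R.from_quat(st["eef_rot"]); print(p0,st["width"]*94,st["gripper_force"])
Q=near(ori(-up,cx),q0)
D=C+cy*.042
rows([(p0+up*.19,q0),(D+up*.2,Q),(D+up*.1,Q),(D+up*.076,Q)])
E
```

```text
[0.47726829 0.31003612 0.01066552] 55.41262558976091 30.001110434532166
[{"translation":[0.0, 0.0, 0.55],"delta_rot":[0.0, 0.0, 0.0],"jaw":J}] [0.477 0.31  0.066]
[{"translation":[0.0, 0.0, 0.55],"delta_rot":[0.0, 0.0, 0.0],"jaw":J}] [0.477 0.31  0.121]
[{"translation":[0.0, 0.0, 0.55],"delta_rot":[0.0, 0.0, 0.0],"jaw":J},{"translation":[0.0, 0.0, 0.8],"delta_rot":[0.0, 0.0, 0.0],"jaw":J},{"translation":[0.15, -0.529, 0.799],"delta_rot":[-0.0, 0.0, -0.0498],"jaw":J}] [0.492 0.257 0.201]
[{"translation":[0.15, -0.529, -0.001],"delta_rot":[-0.0, 0.0, -0.0498],"jaw":J}] [0.507 0.204 0.2  ]
[{"translation":[0.15, -0.529, -0.001],"delta_rot":[-0.0, 0.0, -0.0498],"jaw":J}] [0.522 0.151 0.2  ]
[{"translation":[0.15, -0.529, -0.001],"delta_rot":[-0.0, 0.0, -0.0498],"jaw":J}] [0.537 0.098 0.2  ]
[{"translation":[0.15, -0.529, -0.001],"delta_rot":[-0.0, 0.0, -0.0498],"jaw":J},{"translation":[0.253, -0.896, -0.002],"delta_rot":[-0.0, 0.0, -0.0842],"jaw":J},{"translation":[0.253, -0.896, -0.552],"delta_rot":[-0.0, 0.0, -0.0842],"jaw":J}] [0.562 0.009 0.145]
[{"translation":[0.0, 0.0, -0.45],"delta_rot":[0.0, -0.0, 0.0],"jaw":J},{"translation":[0.0, 0.0, -0.69],"delta_rot":[0.0, -0.0, 0.0],"jaw":J}] [0.562 0.009 0.076]
```

>>> move_arm(
  commands=[
    {"translation":[0,0,0.4],"delta_rot":[0,0,0],"jaw":-1},
    {"translation":[0,0,0.95],"delta_rot":[0,0,0],"jaw":-1},
  ],
)

```text
clock: 15.65
tcp_pos: [0.4763, 0.3096, 0.105]
eef_rot: [0.383, 0.924, -0.001, -0.001]
ft_force: [0.0, -0.1, -1.1]
width: 0.586
gripper_force: 30.0
```

>>> move_arm(
  commands=[
    {"translation":[0,0,0.5],"delta_rot":[0,0,0],"jaw":-1},
    {"translation":[0,0,0.95],"delta_rot":[0,0,0],"jaw":-1},
  ],
)

```text
clock: 15.9
tcp_pos: [0.4769, 0.3099, 0.2019]
eef_rot: [0.383, 0.924, 0.0, 0.0]
ft_force: [1.1, -0.6, -1.4]
width: 0.584
gripper_force: 30.0
```

>>> move_arm(
  commands=[
    {"translation":[0.14,-0.5,0],"delta_rot":[0,0,-0.047],"jaw":-1},
    {"translation":[0.28,-1.0,0],"delta_rot":[0,0,-0.094],"jaw":-1},
  ],
)

```text
clock: 16.15
tcp_pos: [0.5052, 0.2091, 0.2004]
eef_rot: [0.516, 0.857, 0.0, 0.0]
ft_force: [0.8, 1.3, -2.0]
width: 0.587
gripper_force: 30.0
```

>>> move_arm(
  commands=[
    {"translation":[0.14,-0.5,0],"delta_rot":[0,0,-0.047],"jaw":-1},
    {"translation":[0.28,-1.0,0],"delta_rot":[0,0,-0.094],"jaw":-1},
  ],
)

```text
clock: 16.4
tcp_pos: [0.5333, 0.1084, 0.2001]
eef_rot: [0.637, 0.771, 0.0, -0.0]
ft_force: [1.4, 1.3, -1.4]
width: 0.585
gripper_force: 30.0
```

>>> move_arm(
  commands=[
    {"translation":[0.14,-0.5,0],"delta_rot":[0,0,-0.047],"jaw":-1},
    {"translation":[0.29,-1.0,0],"delta_rot":[0,0,-0.094],"jaw":-1},
    {"translation":[0.29,-1.0,0],"delta_rot":[0,0,-0.095],"jaw":-1},
  ],
)

```text
clock: 16.77
tcp_pos: [0.5625, 0.0071, 0.1997]
eef_rot: [0.745, 0.667, -0.0, -0.0]
ft_force: [0.6, -0.2, -1.8]
width: 0.587
gripper_force: 30.0
```

```bash
python3 - <<'E'
from fit import *
np.set_printoptions(precision=3,suppress=True)
st=r.get_state(); print(st["clock"],st["tcp_pos"],R.from_quat(st["eef_rot"]).as_matrix()[:,1],st["gripper_force"],st["width"])
s=r.capture("scene"); t=r.capture("top"); o=np.hstack([cv2.resize(s["color"][100:300,130:375],(400,326)),cv2.resize(t["color"][100:260,180:376],(399,326))])
cv2.imwrite("pics/abovetin.png",o[:,:,::-1])
E
```

```text
16.775 [0.562 0.007 0.2  ] [ 0.994 -0.109 -0.   ] 30.000059008598328 0.5870317597705382
```

View pics/abovetin.png

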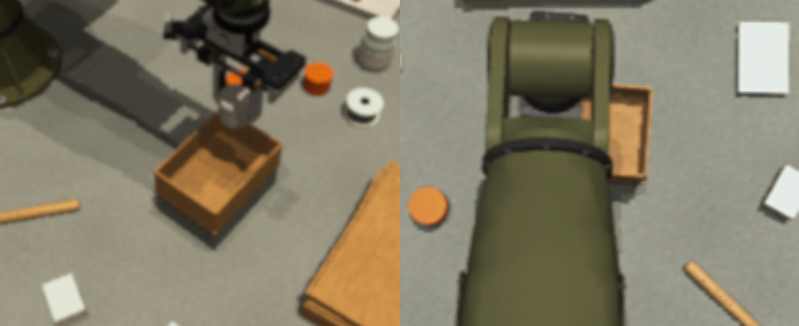

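The tin hangs over the left half and the walls are intact. Lowering and releasing with a small opening.

>>> move_arm(
  commands=[
    {"translation":[0,0,-0.35],"delta_rot":[0,0,0],"jaw":-1},
    {"translation":[0,0,-0.65],"delta_rot":[0,0,0],"jaw":-1},
    {"translation":[0,0,-0.85],"delta_rot":[0,0,0],"jaw":-1},
    {"translation":[0,0,-1.0],"delta_rot":[0,0,0],"jaw":-1},
  ],
)

```text
clock: 17.38
tcp_pos: [0.5618, 0.0112, 0.0993]
eef_rot: [0.742, 0.67, -0.0, -0.0]
ft_force: [0.3, -0.4, -1.6]
width: 0.588
gripper_force: 30.0
```

>>> move_arm(
  commands=[
    {"translation":[0,0,-0.12],"delta_rot":[0,0,0],"jaw":-1},
    {"translation":[0,0,-0.23],"delta_rot":[0,0,0],"jaw":-1},
    {"translation":[0,0,-0.24],"delta_rot":[0,0,0],"jaw":-1},
  ],
)

```text
clock: 17.75
tcp_pos: [0.5619, 0.0101, 0.0755]
eef_rot: [0.743, 0.669, -0.0, -0.0]
ft_force: [-0.8, 0.3, -1.4]
width: 0.586
gripper_force: 30.0
```

>>> move_arm(
  commands=[
    {"translation":[0,0,0],"delta_rot":[0,0,0],"jaw":0.5},
    {"translation":[0,0,0],"delta_rot":[0,0,0],"jaw":0.5},
    {"translation":[0,0,0],"delta_rot":[0,0,0],"jaw":0.5},
    {"translation":[0,0,0],"delta_rot":[0,0,0],"jaw":0.5},
  ],
)

```text
clock: 18.25
tcp_pos: [0.5622, 0.01, 0.0763]
eef_rot: [0.743, 0.669, 0.0, 0.0]
ft_force: [0.1, -0.2, -0.0]
width: 0.751
gripper_force: 0.0
```

```bash
python3 - <<'E'
from plan import *
st=r.get_state(); p0=np.array(st["tcp_pos"]); q0=R.from_quat(st["eef_rot"]); print(p0,st["width"],st["gripper_force"])
for yaw in(1.03,): 
    y=np.array([np.cos(yaw),np.sin(yaw),0]); Q=ori(-up,y)
    print((Q*q0.inv()).as_rotvec(),(ori(-up,-y)*q0.inv()).as_rotvec())
    G=np.array([.47,-.333,.2])
    rows([(p0+up*.05,q0),(p0+up*.15,q0),(G,Q)],keep=False)
E
```

```text
[0.56220169 0.00995759 0.07627452] 0.750770143525425 0.0
[-4.40250723e-04  2.37365574e-04  1.13396752e+00] [ 2.67577213e-04  4.96285369e-04 -2.00762507e+00]
[{"translation":[0.0, 0.0, 0.5],"delta_rot":[0.0, 0.0, 0.0],"jaw":J}] [0.562 0.01  0.126]
[{"translation":[0.0, 0.0, 0.55],"delta_rot":[0.0, 0.0, 0.0],"jaw":J}] [0.562 0.01  0.181]
[{"translation":[0.0, 0.0, 0.45],"delta_rot":[0.0, 0.0, 0.0],"jaw":J},{"translation":[-0.142, -0.53, 0.409],"delta_rot":[-0.0, 0.0, 0.0557],"jaw":J}] [ 0.548 -0.043  0.222]
[{"translation":[-0.142, -0.53, -0.041],"delta_rot":[-0.0, 0.0, 0.0557],"jaw":J}] [ 0.534 -0.096  0.218]
[{"translation":[-0.142, -0.53, -0.041],"delta_rot":[-0.0, 0.0, 0.0557],"jaw":J}] [ 0.519 -0.149  0.214]
[{"translation":[-0.142, -0.53, -0.041],"delta_rot":[-0.0, 0.0, 0.0557],"jaw":J}] [ 0.505 -0.202  0.21 ]
[{"translation":[-0.142, -0.53, -0.041],"delta_rot":[-0.0, 0.0, 0.0557],"jaw":J}] [ 0.491 -0.255  0.206]
[{"translation":[-0.142, -0.53, -0.041],"delta_rot":[-0.0, 0.0, 0.0557],"jaw":J},{"translation":[-0.21, -0.781, -0.06],"delta_rot":[-0.0, 0.0, 0.0822],"jaw":J}] [ 0.47  -0.333  0.2  ]
```

>>> move_arm(
  commands=[
    {"translation":[0,0,0.3],"delta_rot":[0,0,0],"jaw":0.5},
    {"translation":[0,0,0.8],"delta_rot":[0,0,0],"jaw":0.5},
  ],
)

```text
clock: 18.5
tcp_pos: [0.5613, 0.01, 0.1558]
eef_rot: [0.743, 0.669, -0.001, -0.001]
ft_force: [0.3, 0.3, 0.1]
width: 0.748
gripper_force: 0.0
```

>>> move_arm(
  commands=[
    {"translation":[0,0,0.45],"delta_rot":[0,0,0],"jaw":1},
    {"translation":[-0.11,-0.43,0.45],"delta_rot":[0,0,0.045],"jaw":1},
    {"translation":[-0.23,-0.86,0.45],"delta_rot":[0,0,0.09],"jaw":1},
  ],
)

```text
clock: 18.88
tcp_pos: [0.5389, -0.0768, 0.2017]
eef_rot: [0.639, 0.769, 0.0, 0.0]
ft_force: [0.5, -0.9, -0.0]
width: 0.995
gripper_force: 0.0
```

>>> move_arm(
  commands=[
    {"translation":[-0.11,-0.43,0],"delta_rot":[0,0,0.045],"jaw":1},
    {"translation":[-0.23,-0.86,0],"delta_rot":[0,0,0.09],"jaw":1},
  ],
)

```text
clock: 19.12
tcp_pos: [0.5156, -0.1633, 0.2013]
eef_rot: [0.525, 0.851, 0.0, 0.0]
ft_force: [-0.4, -0.1, -0.3]
width: 1.0
gripper_force: 0.0
```

>>> move_arm(
  commands=[
    {"translation":[-0.11,-0.43,0],"delta_rot":[0,0,0.045],"jaw":1},
    {"translation":[-0.23,-0.86,0],"delta_rot":[0,0,0.09],"jaw":1},
  ],
)

```text
clock: 19.38
tcp_pos: [0.4926, -0.2494, 0.2013]
eef_rot: [0.399, 0.917, 0.0, 0.0]
ft_force: [0.1, 0.1, -0.1]
width: 0.997
gripper_force: 0.0
```

>>> move_arm(
  commands=[
    {"translation":[-0.11,-0.43,0],"delta_rot":[0,0,0.045],"jaw":1},
    {"translation":[-0.23,-0.85,0],"delta_rot":[0,0,0.091],"jaw":1},
    {"translation":[-0.23,-0.85,0],"delta_rot":[0,0,0.091],"jaw":1},
  ],
)

```text
clock: 19.75
tcp_pos: [0.4691, -0.3352, 0.2008]
eef_rot: [0.268, 0.964, 0.0, -0.0]
ft_force: [-0.4, -0.5, -0.1]
width: 1.0
gripper_force: 0.0
```

```bash
python3 - <<'E'
from h import *
np.set_printoptions(precision=3,suppress=True)
c,st=wcap(); t=r.capture("top")
print(st["clock"],st["joint_pos"],st["tcp_pos"],R.from_quat(st["eef_rot"]).as_matrix()[:,1])
for d in r.mark_of("giftbox",c)[:2]: print("mark",d["conf"],d["point"],atz(c,d["point"],0))
for d in r.silhouettes("giftbox",c)[:2]:
    m=np.array(d["mask"]).astype(np.uint8); rc=cv2.minAreaRect(cv2.findNonZero(m)); b=np.array([atz(c,k,.036)[:2] for k in cv2.boxPoints(rc)])
    print("sil",d["conf"],m.sum(),rc,b.mean(0),"sides",[(np.linalg.norm(b[i+1]-b[i]),np.arctan2(*(b[i+1]-b[i])[::-1])) for i in(0,1)])
for q in("tin",): 
    for d in r.mark_of(q,t): print(q,d["conf"],d["point"],atz(t,d["point"],.064))
o=np.hstack([cv2.resize(c["color"],(400,300)),cv2.resize(t["color"][100:260,180:376],(368,300))])
cv2.imwrite("pics/wbox.png",o[:,:,::-1])
E
```

```text
19.75 [-0.684  0.363  1.448 -0.     1.331 -1.713] [ 0.469 -0.335  0.201] [ 0.516  0.857 -0.   ]
mark 0.95 [258.2, 174.2] [ 0.467 -0.333  0.   ]
sil 0.97 2103 ((259.5, 177.5), (55.0, 39.0), 90.0) [ 0.466 -0.331] sides [(np.float64(0.04632779810050015), np.float64(1.0294090410791845)), (np.float64(0.06824440137954806), np.float64(-0.5227035163879912))]
tin 0.65 [162.0, 166.2] [0.564 0.288 0.064]
tin 0.63 [257.3, 160.6] [0.573 0.007 0.064]
tin 0.57 [192.8, 200.9] [0.459 0.198 0.064]
```

View pics/wbox.png

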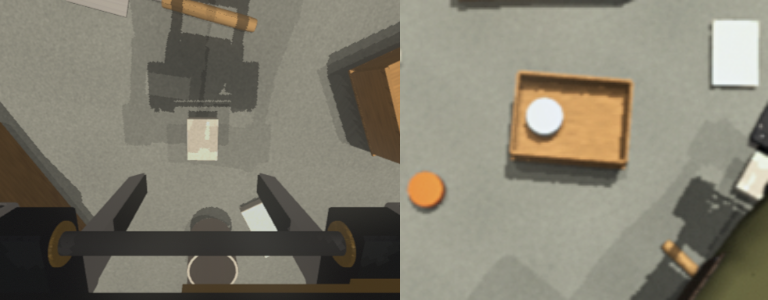

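The tin stands on the carton floor (right crop, (545,117)). The gift box is square to the fingers at (0.467,-0.332).

>>> move_arm(
  commands=[
    {"translation":[-0.02,0.03,-0.5],"delta_rot":[0,0,0],"jaw":1},
    {"translation":[-0.02,0.03,-1.0],"delta_rot":[0,0,0],"jaw":1},
  ],
)

```text
clock: 20.25
tcp_pos: [0.4686, -0.3291, 0.1004]
eef_rot: [0.267, 0.964, -0.0, 0.001]
ft_force: [-0.3, -0.7, 0.6]
width: 1.001
gripper_force: 0.0
```

>>> move_arm(
  commands=[
    {"translation":[0,0,-0.4],"delta_rot":[0,0,0],"jaw":1},
    {"translation":[0,0,-0.7],"delta_rot":[0,0,0],"jaw":1},
    {"translation":[0,0,-0.91],"delta_rot":[0,0,0],"jaw":1},
    {"translation":[0,0,-0.91],"delta_rot":[0,0,0],"jaw":-1},
    {"translation":[0,0,-0.91],"delta_rot":[0,0,0],"jaw":-1},
  ],
)

```text
clock: 20.88
tcp_pos: [0.4688, -0.33, 0.0112]
eef_rot: [0.267, 0.964, -0.0, 0.001]
ft_force: [-0.2, 0.4, 0.4]
width: 0.823
gripper_force: 0.0
```

>>> move_arm(
  commands=[
    {"translation":[0,0,0],"delta_rot":[0,0,0],"jaw":-1},
    {"translation":[0,0,0],"delta_rot":[0,0,0],"jaw":-1},
    {"translation":[0,0,0],"delta_rot":[0,0,0],"jaw":-1},
    {"translation":[0,0,0],"delta_rot":[0,0,0],"jaw":-1},
    {"translation":[0,0,0],"delta_rot":[0,0,0],"jaw":-1},
  ],
)

```text
clock: 21.5
tcp_pos: [0.4682, -0.3303, 0.0105]
eef_rot: [0.267, 0.964, -0.0, 0.0]
ft_force: [-2.2, -1.1, 5.5]
width: 0.51
gripper_force: 30.0
```

```bash
python3 - <<'E'
from plan import *
st=r.get_state(); p0=np.array(st["tcp_pos"]); q0=R.from_quat(st["eef_rot"]); print(st["clock"],p0,st["width"]*94,st["gripper_force"])
D=C-cy*.042; print(D, D-p0, (near(ori(-up,cx),q0)*q0.inv()).as_rotvec()/np.pi)
E
```

```text
21.5 [ 0.46824494 -0.33026387  0.01050863] 47.98082292829794 30.0011345744133
[ 0.5535981  -0.07476869  0.        ] [ 0.08535316  0.25549518 -0.01050863] [ 1.18191740e-04  5.79686722e-06 -3.61342148e-01]
```

>>> move_arm(
  commands=[
    {"translation":[0,0,0.4],"delta_rot":[0,0,0],"jaw":-1},
    {"translation":[0,0,0.95],"delta_rot":[0,0,0],"jaw":-1},
  ],
)

```text
clock: 21.75
tcp_pos: [0.4673, -0.3292, 0.1047]
eef_rot: [0.267, 0.964, 0.001, -0.002]
ft_force: [1.0, -0.6, -1.8]
width: 0.509
gripper_force: 30.0
```

>>> move_arm(
  commands=[
    {"translation":[0,0,0.5],"delta_rot":[0,0,0],"jaw":-1},
    {"translation":[0,0,0.95],"delta_rot":[0,0,0],"jaw":-1},
  ],
)

```text
clock: 22.0
tcp_pos: [0.4679, -0.3297, 0.2016]
eef_rot: [0.267, 0.964, 0.0, -0.0]
ft_force: [-0.4, 0.6, -2.9]
width: 0.508
gripper_force: 30.0
```

>>> move_arm(
  commands=[
    {"translation":[0.1,0.28,0],"delta_rot":[0,0,-0.04],"jaw":-1},
    {"translation":[0.19,0.57,0],"delta_rot":[0,0,-0.08],"jaw":-1},
    {"translation":[0.28,0.85,0],"delta_rot":[0,0,-0.12],"jaw":-1},
  ],
)

```text
clock: 22.38
tcp_pos: [0.4961, -0.2439, 0.1997]
eef_rot: [0.445, 0.896, 0.0, -0.001]
ft_force: [0.4, -0.7, -1.4]
width: 0.509
gripper_force: 30.0
```

>>> move_arm(
  commands=[
    {"translation":[0.1,0.28,0],"delta_rot":[0,0,-0.04],"jaw":-1},
    {"translation":[0.19,0.57,0],"delta_rot":[0,0,-0.08],"jaw":-1},
    {"translation":[0.28,0.85,0],"delta_rot":[0,0,-0.12],"jaw":-1},
  ],
)

```text
clock: 22.75
tcp_pos: [0.5241, -0.1589, 0.1996]
eef_rot: [0.605, 0.796, 0.0, -0.001]
ft_force: [0.5, -0.4, -1.2]
width: 0.507
gripper_force: 30.0
```

>>> move_arm(
  commands=[
    {"translation":[0.1,0.28,0],"delta_rot":[0,0,-0.04],"jaw":-1},
    {"translation":[0.19,0.57,0],"delta_rot":[0,0,-0.08],"jaw":-1},
    {"translation":[0.29,0.85,0],"delta_rot":[0,0,-0.121],"jaw":-1},
    {"translation":[0.29,0.85,0],"delta_rot":[0,0,-0.121],"jaw":-1},
  ],
)

```text
clock: 23.25
tcp_pos: [0.5532, -0.0734, 0.1995]
eef_rot: [0.742, 0.67, -0.0, -0.001]
ft_force: [-0.2, -1.4, -3.2]
width: 0.505
gripper_force: 30.0
```

```bash
python3 - <<'E'
from plan import *
st=r.get_state(); p0=np.array(st["tcp_pos"]); q0=R.from_quat(st["eef_rot"]); print(st["clock"],p0,st["width"]*94,st["gripper_force"],q0.as_matrix()[:,1])
print(C-cy*.042-p0)
E
```

```text
23.25 [ 0.5532272  -0.07341247  0.19952706] 47.46877307393486 30.00026911497116 [ 9.94740859e-01 -1.02419466e-01 -9.35718997e-04]
[ 0.0003709  -0.00135622 -0.19952706]
```

>>> move_arm(
  commands=[
    {"translation":[0,0,-0.35],"delta_rot":[0,0,0],"jaw":-1},
    {"translation":[0,-0.01,-0.65],"delta_rot":[0,0,0],"jaw":-1},
    {"translation":[0,-0.01,-0.85],"delta_rot":[0,0,0],"jaw":-1},
    {"translation":[0,-0.01,-1.0],"delta_rot":[0,0,0],"jaw":-1},
  ],
)

```text
clock: 23.75
tcp_pos: [0.5526, -0.0766, 0.099]
eef_rot: [0.743, 0.67, -0.0, -0.001]
ft_force: [0.3, 0.3, -1.5]
width: 0.509
gripper_force: 30.0
```

>>> move_arm(
  commands=[
    {"translation":[0,0,-0.12],"delta_rot":[0,0,0],"jaw":-1},
    {"translation":[0,0,-0.22],"delta_rot":[0,0,0],"jaw":-1},
    {"translation":[0,0,-0.235],"delta_rot":[0,0,0],"jaw":-1},
  ],
)

```text
clock: 24.12
tcp_pos: [0.553, -0.0761, 0.0761]
eef_rot: [0.743, 0.669, -0.0, -0.0]
ft_force: [0.5, 0.3, -1.8]
width: 0.508
gripper_force: 30.0
```

>>> move_arm(
  commands=[
    {"translation":[0,0,0],"delta_rot":[0,0,0],"jaw":0.35},
    {"translation":[0,0,0],"delta_rot":[0,0,0],"jaw":0.35},
    {"translation":[0,0,0],"delta_rot":[0,0,0],"jaw":0.35},
    {"translation":[0,0,0],"delta_rot":[0,0,0],"jaw":0.35},
  ],
)

```text
clock: 24.62
tcp_pos: [0.5532, -0.076, 0.0768]
eef_rot: [0.743, 0.669, 0.0, 0.0]
ft_force: [-0.6, 0.0, 0.3]
width: 0.675
gripper_force: 0.0
```

>>> move_arm(
  commands=[
    {"translation":[0,0,0.3],"delta_rot":[0,0,0],"jaw":0.35},
    {"translation":[0,0,0.9],"delta_rot":[0,0,0],"jaw":0.35},
  ],
)

```text
clock: 24.88
tcp_pos: [0.5521, -0.0758, 0.1659]
eef_rot: [0.743, 0.669, -0.001, -0.002]
ft_force: [-0.7, 0.3, -0.1]
width: 0.674
gripper_force: 0.0
```

>>> move_arm(
  commands=[
    {"translation":[0,0,0.5],"delta_rot":[0,0,0],"jaw":0.35},
    {"translation":[-0.5,-0.3,0.9],"delta_rot":[0,0,0],"jaw":0.35},
    {"translation":[-1.0,-0.8,0.9],"delta_rot":[0,0,0],"jaw":0.35},
  ],
)

```text
clock: 25.25
tcp_pos: [0.4635, -0.146, 0.2582]
eef_rot: [0.742, 0.67, 0.001, 0.002]
ft_force: [0.4, -0.9, -0.2]
width: 0.674
gripper_force: 0.0
```

>>> move_arm(
  commands=[
    {"translation":[-0.5,-0.5,0],"delta_rot":[0,0,0],"jaw":0.35},
    {"translation":[-0.9,-1.0,0],"delta_rot":[0,0,0],"jaw":0.35},
    {"translation":[-0.9,-1.0,0],"delta_rot":[0,0,0],"jaw":0.35},
  ],
)

```text
clock: 25.62
tcp_pos: [0.372, -0.2477, 0.2561]
eef_rot: [0.744, 0.668, 0.0, 0.0]
ft_force: [0.9, -0.2, 0.9]
width: 0.677
gripper_force: 0.0
```

```bash
python3 - <<'E'
from fit import *
np.set_printoptions(precision=3,suppress=True)
s=r.capture("scene"); t=r.capture("top"); o=np.hstack([cv2.resize(s["color"][100:300,130:375],(400,326)),cv2.resize(t["color"][100:260,180:376],(399,326))])
cv2.imwrite("pics/end.png",o[:,:,::-1])
E
```

```text
(no output)
```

View pics/end.png

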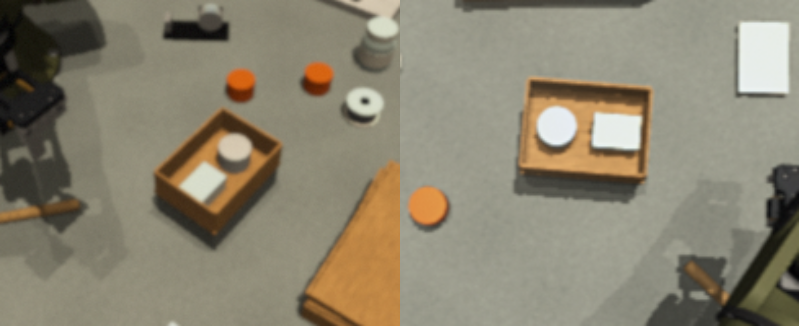

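The final view shows all four walls standing, with the tin at (557,127) and the gift box at (616,132) side by side on the floor. The arm is clear, so I'm handing in.

```bash
python3 -c "
from bench import r
print(r.sign_off())"
```

```text
the job is handed in; nothing more can be done
None
```

The job is handed in: the left, right and front walls were folded upright, and the tin and gift box stand side by side on the carton floor in the last pictures; the sign-off returned no verdict.

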